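Load a cartridge and hold the sprung nozzle arm over it

ROBOT

A 7-joint arm with a two-finger parallel gripper is mounted at the origin on the work surface. World frame = base frame: x ahead of the robot, y to its left, z up, the work surface at z = 0. Lengths are in mm, angles in rad, forces in N, time in s.
With the tool pointing down it reaches from about 400 to 875 mm from the base axis. Payload 6.5 kg.
Tool frame: the origin (TCP) lies midway between the tips of the shut fingers; the grasp point (between the pads) lies 19 mm behind it; z points along the fingers, y is the direction in which the jaws open and shut (so a half turn about z gives the same grasp; the last joint's range is limited). The gripper opens to 85 mm and grips with 20 to 120 N. Pads are 22 mm wide; open, the fingers measure 114 mm over their backs; the gripper's body (76 mm by 85 mm) begins 54 mm behind the grasp point. The pads swing forward as they close: fully open they stand 13 mm farther back than shut.
Start: joints at [1.147, 0.536, -0.004, 1.538, 0.003, 1.067, -0.071], TCP at [227.634, -608.829, 197.09] pointing down, gripper open.
Joint ranges: [-2.7, 2.7], [-0.37, 2.16], [-1.27, 1.26], [0.24, 2.4], [-1.31, 4.45], [0.19, 1.91], [-2.76, 2.76]. Speed limits (rad/s): [2.39, 2.39, 3.14, 3.14, 3.14, 3.14, 3.14].

INTERFACE

Orientations are given as a unit quaternion [x, y, z, w].
In Python, from bench import arm, optics gives the robot as it stands.
- The arm moves only by the tool move_arm, never from a script. Its argument "deltas" is a list of rows, each an object of numbers: "x", "y", "z": the shift along the tool's x, y, z in m; "rx", "ry", "rz": the turn, a rotation vector about the tool's x, y, z in units of 5 degrees (1.0 is 5 degrees); "grip": the opening, from 0 (shut) to 1 (fully open). In form: [{"x": .., "y": .., "z": .., "rx": .., "ry": .., "rz": .., "grip": ..}, ...]. A call has 1 to 10 rows; each row shifts and turns the pose as measured when the row begins, along the tool's axes as they then stand; what a row does not reach is not made up. A row lasts 1/10 s, in which the tool goes at most 50 mm and 8.59 degrees, less where a joint would pass 70% of its speed; a pose out of reach is approached as far as the arm can. A call is refused whole if a number of a shift passes 0.05 or a number of a turn 1, either way. A call with a gripper value outside its range is refused whole. The fingers move at their own pace and stop on an object; "squeeze" is the grip in N (left out, the last holds). Time passes only in rows, so rows that do not move let the fingers close. It gives the time, the measured TCP pose, the force and the opening at its end, in the units of the state.
- arm.state(): the state, without advancing time (a new reading comes with each control period).
- optics.camera(name): name is "scene" or "top"; returns a dict with "image" (400x640x3 uint8, red, green, blue), "intrinsics" (3x3 intrinsics, pixels), "world_from_camera" (4x4, takes a point from camera to world coordinates). Camera axes: x right, y down, z forward; pixel columns grow to the right and rows downward; lengths in mm; the calibration is good to about 2 mm. A picture is of the moment at which its call begins. There is no depth.
- arm.hand_in(): hands the job in, once; it reports no verdict.
The state is a dict: "clock": time; "joint_positions": joint angles; "qd": joint speeds; "joint_efforts": joint torques, N m; "tool_pos": TCP position; "ee_rot": TCP orientation; "force": force on the tool from outside, world axes, zero at the start; "wrist_torque": the same for the moment, N m; "finger_gap": finger opening in mm.
Only numpy, scipy, OpenCV 4.12 (cv2) and the standard library are available. Lean on these libraries where they do the work, as an engineer would, in place of code of your own. Each camera call takes 0.05 s, during which the arm holds its last target. There are 200 camera calls.

TASK

Take the cartridge with the narrow neck out of the pocket tray, stand it fully home in the bored seat of the dosing station and let go of it. Then swing the station's sprung nozzle arm (it has an upright handle) over the cartridge, all the way to its stop, and finish while still holding it there: it springs back if you let go. Leave the capped vial, the plug and the bottle where they stand.

Things in the scene. Friction and masses are not known exactly. Their poses are not given: they have to be found in the camera images.
- cartridge: The part to load, loose, white plastic, 50 mm tall, about 20 g: a round body 16 mm in diameter and 42 mm tall, with a narrow neck on top, 8 mm in diameter and 8 mm tall. Origin at the centre of its underside, z up along its axis. It starts upright in one pocket of the tray, its underside 8 mm above the table; its body stands 30 mm out of the tray, and the neck 8 mm more.
- tray: Grey pocket tray, fixed, 130 x 130 x 20 mm, its sides along its x and y axes. Origin at the centre of its underside, so its top is 20 mm above the table. Four round pockets, 18.5 mm wide and 12 mm deep with chamfered mouths, at x = +-28 mm, y = +-28 mm in its frame. Three hold the cartridge, the capped vial and the plug in any order; one is empty. Upright neighbours are thus 56 mm apart along the tray's axes and 79 mm along its diagonals.
- station: The dosing station, fixed: a grey base plate 160 mm (its x) by 220 mm (its y), 10 mm thick, origin at the centre of its underside on the table. On it stand an aluminium seat block with one bore (at x +30, y +50 mm), a pivot post (at x +30, y -50 mm) that carries the nozzle arm, and a thin stop post of 10 mm diameter (at x +45, y -20 mm, top 94 mm above the table).
- seat (a point): Centre of the mouth of the seat bore, on the top face of the 50 x 50 mm seat block, 35 mm above the table. The bore is vertical, round, 18.5 mm wide and 14 mm deep (blind, flat floor) with a 1.5 mm chamfer: a cartridge fully home has its underside 14 mm below this point and its neck's top 36 mm above it. The arm at its stop passes 6 mm above the neck.
- pivot (a point): Point on the vertical hinge axis of the nozzle arm, 92 mm above the table, as high as the top face of the arm's bar. The hub round it is 36 mm wide, its top 98 mm above the table.
- handle (a point): Point on the axis of the handle, 20 mm above the arm's bar and 112 mm above the table; it moves with the arm. The handle is an upright black round pin, 14 mm in diameter, rising 40 mm from the top of the bar (from 92 to 132 mm above the table), 100 mm from the hinge axis. The arm is a steel bar 20 mm wide and 12 mm thick with a 30 mm disc and a short nozzle under the handle.
- nozzle_arm (a joint): Angle of the nozzle arm about its vertical hinge, rad: 0 at rest (parked, out of the seat's way, with the handle about 120 mm from above the seat), 1.3 at the stop, where the handle stands right above the seat. It grows clockwise seen from above. A spring always drives it back to 0: held by the handle it takes about 1.5 N to start and 4.8 N at the stop, which is rigid.
- capped_vial: To be left alone: loose white vial in the tray, 50 mm tall, body 16 mm in diameter, with a wide cap, 26 mm in diameter and 14 mm tall. Origin at the centre of its underside.
- plug: To be left alone: loose white blanking plug in the tray, 32 mm tall: a round shank 16 mm in diameter under a flat square head, 24 x 24 mm and 8 mm thick, turned any way. Origin at the centre of its underside.
- bottle: To be left alone: loose white bottle standing on the table beyond the work, 64 mm in diameter, 130 mm tall. Origin at the centre of its underside.
Not all that is in view belongs to the job. What is shaped like the cartridge but purple or yellow is not meant.

How it is judged:
By the outcome, as a careful person would: the job done as asked, in the order asked, and still so for the second after the job is handed in, while the arm keeps its last pose, push and grip.
It also fails if it takes over 54 s, if anything falls off the work surface, if the arm or the gripper's body presses on something with over 40 N, if the wrist force passes 120 N, or if a joint passes its speed limit or range.

## Working session

There is one attempt and no reset: what is moved stays moved. The work goes in short steps, Python scripts to look and compute and a tool call to move; the robot and the scene stay as the last step left them, time stands still between calls to the robot, and variables do not carry over. Pictures are saved under pics/ and viewed, about 8 in all and at most 12, crops included, and the job is handed in when it is done.

Besides the shell and the picture viewer there is one more tool, called after "Request:" by a JSON object that holds its "name" and its "arguments". move_arm: Moves the arm, as the interface text tells. Its arguments: {"type":"object","properties":{"deltas":{"type":"array"},"squeeze":{"type":"number"}},"required":["deltas"]}

```bash
mkdir -p pics
cat > h.py <<'E'
import numpy as np, cv2
from bench import arm, optics
def shot(n):
    c=optics.camera(n); np.savez(f'pics/{n}.npz',**c); return c
def load(n): return dict(np.load(f'pics/{n}.npz'))
def proj(c,P):
    T=np.linalg.inv(c["world_from_camera"]); p=c["intrinsics"]@(T[:3,:3]@np.array(P,float)+T[:3,3]); return p[:2]/p[2]
def hit(c,u,v,z):
    T=c["world_from_camera"]; d=T[:3,:3]@np.linalg.solve(c["intrinsics"],[u,v,1.]); o=T[:3,3]; return o+d*(z-o[2])/d[2]
def crop(c,name,x0,y0,w,h,s):
    im=np.ascontiguousarray(c["image"][y0:y0+h,x0:x0+w,::-1]); cv2.imwrite(f'pics/{name}.png',cv2.resize(im,None,fx=s,fy=s,interpolation=cv2.INTER_CUBIC))
E
python3 - <<'E'
from h import *
s=arm.state(); print({k:np.round(v,3).tolist() for k,v in s.items()})
for n in("scene","top"):
    c=shot(n); crop(c,n+"0",0,0,640,400,1); print(n,c["world_from_camera"].round(3).tolist(),c["intrinsics"].tolist())
E
```

```text
{'clock': 0.0, 'joint_positions': [1.147, 0.537, -0.004, 1.539, 0.003, 1.067, -0.071], 'qd': [0.001, 0.0, 0.001, -0.001, 0.0, 0.0, 0.0], 'joint_efforts': [0.001, -58.342, 1.049, -25.91, 0.012, 0.01, -0.0], 'tool_pos': [227.355, -608.205, 196.183], 'ee_rot': [0.984, 0.178, -0.0, -0.001], 'force': [-0.132, -0.24, -0.427], 'wrist_torque': [0.029, 0.055, 0.048], 'finger_gap': 85.751}
scene [[0.395, 0.614, -0.684, 1235.41], [0.918, -0.25, 0.306, -291.976], [0.017, -0.749, -0.663, 690.137], [0.0, 0.0, 0.0, 1.0]] [[469.27899296055574, 0.0, 312.64861927174604], [0.0, 469.27899296055574, 199.84966712076417], [0.0, 0.0, 1.0]]
top [[-0.007, -0.989, 0.149, 486.519], [-1.0, 0.006, -0.006, -19.596], [0.005, -0.149, -0.989, 990.275], [0.0, 0.0, 0.0, 1.0]] [[389.91378000724075, 0.0, 321.18065639574286], [0.0, 389.91378000724075, 195.13859386128962], [0.0, 0.0, 1.0]]
```

View pics/scene0.png

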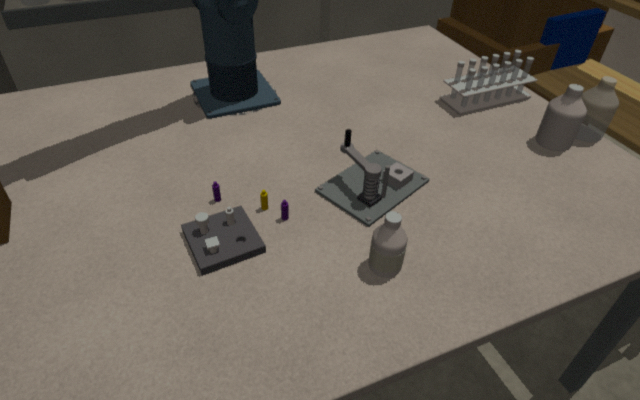

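View pics/top0.png

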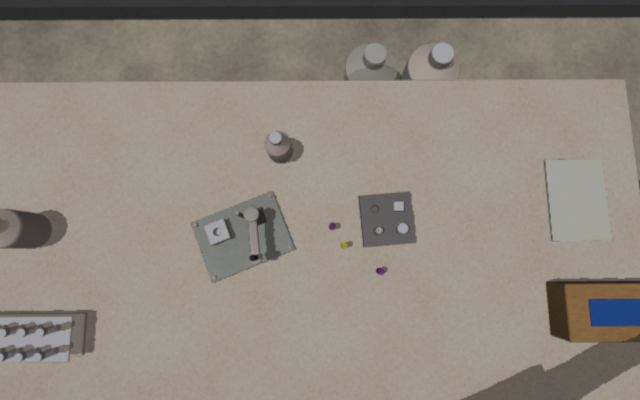

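The scene view shows the tray at (222,238), the dosing station at (372,185) and the robot base at (235,90). The top view shows the tray at (388,220), the station at (243,237), its handle at (253,258) and the bottle at (279,147).

These could be taken for the cartridge, by top-view pixel:
- tray (379,231): narrow round top
- tray (403,228): wide round top, the capped vial
- tray (399,206): square head, the plug
- tray (375,209): empty pocket
- off the tray, purple (333,226) and (380,271), and yellow (345,245)
- the tubes in the rack at left

I'll check (379,231) in close crops.

Run:
```python
from h import *
a,b=load("top"),load("scene")
crop(a,"c1",350,185,75,65,8); crop(a,"c2",190,185,110,100,6)
crop(b,"c3",175,180,100,95,6)
i=[cv2.imread(f'pics/c{k}.png') for k in (1,3)]
h=570; m=np.hstack([cv2.resize(i[0],(400,347)),cv2.resize(i[1],(400,380))[:347]]); cv2.imwrite('pics/m1.png',m)
crop(b,"c4",310,120,125,105,5)
```

```text
(no output)
```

View pics/m1.png

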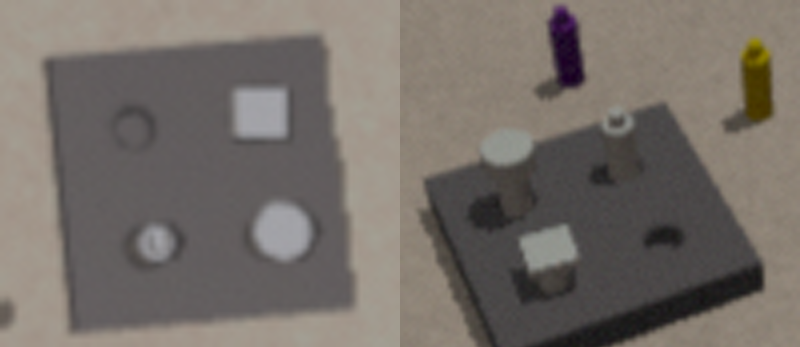

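View pics/c2.png

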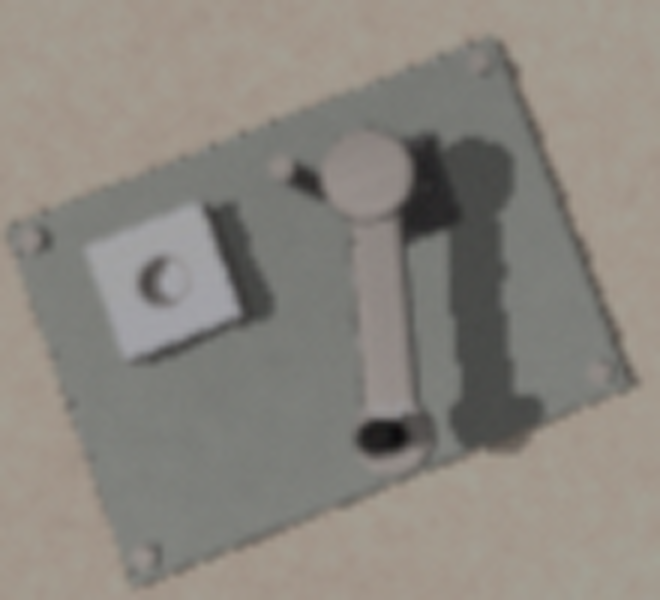

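View pics/c4.png

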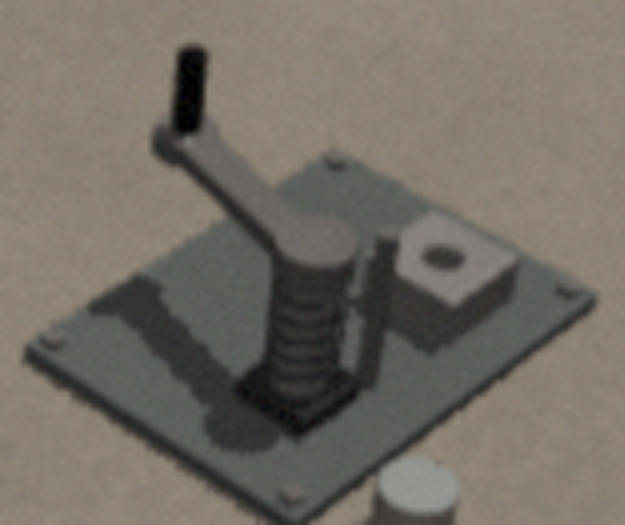

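The crops confirm the choice: the tray part with the narrow neck is at top (379,230.6) and scene (228.8,209.5). The wide disc is the vial, the square is the plug, and the empty pocket is top (375,209). The bore is at top (217.5,231.7) and scene (398.2,171.6). The arm is parked.

Run:
```python
from h import *
from scipy.optimize import least_squares
a,b=load("top"),load("scene")
def fit(pts,local,x0):  # pts: (cam,u,v), local xyz
    def w(p,l): c,s=np.cos(p[2]),np.sin(p[2]); return [p[0]+c*l[0]-s*l[1],p[1]+s*l[0]+c*l[1],l[2]]
    r=least_squares(lambda p:np.concatenate([proj(q[0],w(p,l))-np.array(q[1:]) for q,l in zip(pts,local)]),x0,loss='soft_l1')
    return r.x,w,r.fun.reshape(-1,2)
T=lambda x,y:(a,350+x/5.333,185+y/5.333); S=lambda x,y:(b,175+(x-400)/4,180+y/4)
# tray corners top view, z=20: image right=-y, up=+x
pts=[T(45,60),T(325,37),T(353,305),T(70,330),S(427,180),S(667,103),S(762,265)]
loc=[(65,65,20),(65,-65,20),(-65,-65,20),(-65,65,20),(-65,-65,20),(-65,65,20),(65,65,20)]
p,w,f=fit(pts,loc,[420,-200,0]); print('tray',p,'res',f.round(1).tolist())
for l in [(-28,28,20),(28,28,20),(28,-28,20),(-28,-28,20)]: print(l,np.round(w(p,l),1),proj(a,w(p,l)).round(1))
print('neck top cam',hit(a,379.06,230.6,58),'scene',hit(b,228.75,209.5,58))
U=lambda x,y:(a,190+x/6,185+y/6); V=lambda x,y:(b,310+x/5,120+y/5)
pts=[U(10,218),U(497,37),U(635,380),U(137,585),U(165,280),V(441,258),U(365,175),V(315,240),V(25,352),V(597,298),V(333,152)]
# bore(+30,+50), pivot(+30,-50)
# top img: bore left(+y), pivot right; +x up
loc=[(80,110,10),(80,-110,10),(-80,-110,10),(-80,110,10),(30,50,35),(30,50,35),(30,-50,98),(30,-50,98),(-80,-110,10),(80,110,10),(-80,110,10)]
p,w,f=fit(pts,loc,[430,180,0.3]); print('station',p,'res',f.round(1).tolist())
seat=np.array(w(p,(30,50,35)));piv=np.array(w(p,(30,-50,92)));print('seat',seat,'piv',piv)
d=(seat-piv)[:2]; 
for q in (0,1.3):
    t=1.3-q; R=np.array([[np.cos(t),-np.sin(t)],[np.sin(t),np.cos(t)]]); h=piv[:2]+R@d
    print(q,h,proj(a,[*h,132]),proj(a,[*h,92]),proj(b,[*h,132]),proj(b,[*h,92]))
print('seat indep',hit(a,217.5,231.7,35),hit(b,398.2,171.6,35)); print('handle',hit(a,190+370/6,185+437/6,132),hit(b,348.4,129.5,132))
```

```text
tray [ 5.72717442e+02 -1.89441225e+02  6.65241100e-02] res [[0.2, -1.5], [-1.0, -0.9], [-0.6, 0.6], [0.1, -0.2], [-0.9, -0.6], [-0.2, -0.3], [-0.1, -0.3]]
(-28, 28, 20) [ 542.9 -163.4   20. ] [376.7 230.6]
(28, 28, 20) [ 598.8 -159.6   20. ] [374.6 208.3]
(28, -28, 20) [ 602.5 -215.5   20. ] [396.8 206.6]
(-28, -28, 20) [ 546.6 -219.2   20. ] [399.2 228.9]
neck top cam [ 540.66770985 -163.258139     58.        ] scene [ 547.05789207 -164.9103678    58.        ]
station [5.34625474e+02 1.70686416e+02 3.74658110e-01] res [[-1.0, 0.5], [-0.2, -1.5], [-0.4, 0.2], [-0.9, -0.3], [-0.2, -0.8], [-0.3, 0.1], [0.5, -1.2], [-0.6, 0.3], [-1.4, -1.5], [0.1, -0.7], [-0.6, -0.7]]
seat [544.24673911 228.19668717  35.        ] piv [580.84217673 135.13340792  92.        ]
0 [481.38105555 124.76589263] [252.58532742 256.87112613] [255.54977545 256.74238709] [347.57461481 130.7393131 ] [346.38074112 146.02547059]
1.3 [544.24673911 228.19668717] [205.94263497 228.22094297] [210.93898497 229.35926011] [404.1208131  135.90228366] [401.4560113  151.22329106]
seat indep [542.0966584  227.74028683  35.        ] [544.07082535 229.12504883  35.        ]
handle [479.33180901 126.71972173 132.        ] [477.68394493 128.60348774 132.        ]
```

The fit residuals are about 1 px. The cartridge is at roughly (542.5,-163.7) and the seat at roughly (544,228), and both cameras agree. I'll turn the tool so the jaws lie along world x, where no neighbouring part stands beside the cartridge.

Request:
{"name": "move_arm", "arguments": {"deltas": [{"rz": -1},{"rz": -1},{"rz": -1},{"rz": -1},{"rz": -1},{"rz": -1},{"rz": -1},{"rz": -1},{"rz": -1},{"rz": -1}]}}

```text
schema error: expected keys x, y, z, rx, ry, rz, grip
```

Request:
{"name": "move_arm", "arguments": {"deltas": [{"rz": -1},{"rz": -1},{"rz": -1},{"rz": -1}]}}

```text
schema error: expected keys x, y, z, rx, ry, rz, grip
```

Request:
{"name": "move_arm", "arguments": {"deltas": [{"x": 0,"y": 0,"z": 0,"rx": 0,"ry": 0,"rz": -1,"grip": 0.5},{"x": 0,"y": 0,"z": 0,"rx": 0,"ry": 0,"rz": -1,"grip": 0.5},{"x": 0,"y": 0,"z": 0,"rx": 0,"ry": 0,"rz": -1,"grip": 0.5},{"x": 0,"y": 0,"z": 0,"rx": 0,"ry": 0,"rz": -1,"grip": 0.5},{"x": 0,"y": 0,"z": 0,"rx": 0,"ry": 0,"rz": -1,"grip": 0.5},{"x": 0,"y": 0,"z": 0,"rx": 0,"ry": 0,"rz": -1,"grip": 0.5},{"x": 0,"y": 0,"z": 0,"rx": 0,"ry": 0,"rz": -1,"grip": 0.5},{"x": 0,"y": 0,"z": 0,"rx": 0,"ry": 0,"rz": -1,"grip": 0.5},{"x": 0,"y": 0,"z": 0,"rx": 0,"ry": 0,"rz": -1,"grip": 0.5},{"x": 0,"y": 0,"z": 0,"rx": 0,"ry": 0,"rz": -1,"grip": 0.5}]}}

```text
clock: 1.1
tool_pos: [225.7, -604.3, 190.7]
ee_rot: [0.806, 0.591, 0.001, -0.006]
force: [0.2, -1.0, 0.5]
finger_gap: 42.9
```

Request:
{"name": "move_arm", "arguments": {"deltas": [{"x": 0,"y": 0,"z": -0.001,"rx": 0,"ry": 0,"rz": -1,"grip": 0.5},{"x": 0,"y": 0,"z": -0.001,"rx": 0,"ry": 0,"rz": -1,"grip": 0.5},{"x": 0,"y": 0,"z": -0.001,"rx": 0,"ry": 0,"rz": -1,"grip": 0.5},{"x": 0,"y": 0,"z": -0.001,"rx": 0,"ry": 0,"rz": -0.4,"grip": 0.5},{"x": 0,"y": 0,"z": -0.001,"rx": 0,"ry": 0,"rz": 0,"grip": 0.5}]}}

```text
clock: 1.6
tool_pos: [224.5, -602.5, 192.9]
ee_rot: [0.705, 0.709, 0.003, -0.009]
force: [-0.7, 0.3, 0.3]
finger_gap: 42.8
```

Request:
{"name": "move_arm", "arguments": {"deltas": [{"x": 0.04,"y": 0.028,"z": -0.001,"rx": 0,"ry": 0,"rz": 0,"grip": 0.5},{"x": 0.04,"y": 0.028,"z": -0.001,"rx": 0,"ry": 0,"rz": 0,"grip": 0.5},{"x": 0.04,"y": 0.028,"z": -0.001,"rx": 0,"ry": 0,"rz": 0,"grip": 0.5},{"x": 0.04,"y": 0.028,"z": -0.001,"rx": 0,"ry": 0,"rz": 0,"grip": 0.5},{"x": 0.04,"y": 0.028,"z": -0.001,"rx": 0,"ry": 0,"rz": 0,"grip": 0.5},{"x": 0.04,"y": 0.028,"z": -0.001,"rx": 0,"ry": 0,"rz": 0,"grip": 0.5}]}}

```text
clock: 2.2
tool_pos: [390.0, -362.8, 199.1]
ee_rot: [0.714, 0.701, 0.001, -0.009]
force: [0.7, -0.5, -0.0]
finger_gap: 42.7
```

Request:
{"name": "move_arm", "arguments": {"deltas": [{"x": 0.04,"y": 0.03,"z": 0,"rx": -0.03,"ry": -0.03,"rz": 0,"grip": 0.5},{"x": 0.04,"y": 0.03,"z": 0,"rx": -0.03,"ry": -0.03,"rz": 0,"grip": 0.5},{"x": 0.04,"y": 0.03,"z": 0,"rx": -0.03,"ry": -0.03,"rz": 0,"grip": 0.5},{"x": 0.04,"y": 0.03,"z": 0,"rx": -0.03,"ry": -0.03,"rz": 0,"grip": 0.5},{"x": 0.03,"y": 0.025,"z": 0.01,"rx": -0.02,"ry": -0.03,"rz": 0,"grip": 0.5},{"x": 0.01,"y": 0.007,"z": 0.02,"rx": 0,"ry": 0,"rz": 0,"grip": 0.5},{"x": 0,"y": 0,"z": 0.02,"rx": 0,"ry": 0,"rz": 0,"grip": 0.5},{"x": 0,"y": 0,"z": 0.02,"rx": 0,"ry": 0,"rz": 0,"grip": 0.5},{"x": 0,"y": 0,"z": 0,"rx": 0,"ry": 0,"rz": 0,"grip": 0.5}]}}

```text
clock: 3.1
tool_pos: [551.9, -151.8, 128.7]
ee_rot: [0.713, 0.701, 0.003, 0.001]
force: [-0.0, 0.2, 0.2]
finger_gap: 42.5
```

```bash
cat >> h.py <<'E'
from scipy.spatial.transform import Rotation as Rn
def rel(goal,yaw=90,s=None):
    "shift in tool axes (mm) to goal; turn in units of 5 deg to tool-down with tool x at yaw"
    s=s or arm.state(); R=Rn.from_quat(s["ee_rot"]); G=Rn.from_euler('z',yaw,degrees=True)*Rn.from_euler('x',180,degrees=True)
    print('t',round(s["clock"],2),'pos',np.round(s["tool_pos"],1),'F',np.round(s["force"],1),'gap',round(float(s["finger_gap"]),1),
     'shift',(R.inv().apply(np.array(goal)-s["tool_pos"])).round(1),'turn',((R.inv()*G).as_rotvec(degrees=True)/5).round(2))
E
python3 - <<'E'
from h import *
rel([542.5,-163.7,80])
E
```

```text
t 3.1 pos [ 551.9 -151.8  128.7] F [-0.   0.2  0.2] gap 42.5 shift [-12.2  -9.5  48.7] turn [ 0.06 -0.04 -0.18]
```

Request:
{"name": "move_arm", "arguments": {"deltas": [{"x": -0.006,"y": -0.005,"z": 0.015,"rx": 0.03,"ry": -0.02,"rz": -0.1,"grip": 0.5},{"x": -0.006,"y": -0.0045,"z": 0.015,"rx": 0.03,"ry": -0.02,"rz": -0.08,"grip": 0.5},{"x": 0,"y": 0,"z": 0.01,"rx": 0,"ry": 0,"rz": 0,"grip": 0.5},{"x": 0,"y": 0,"z": 0,"rx": 0,"ry": 0,"rz": 0,"grip": 0.5}]}}

```text
clock: 3.5
tool_pos: [541.7, -166.5, 86.9]
ee_rot: [0.708, 0.706, -0.0, 0.001]
force: [-0.3, 0.4, -0.3]
finger_gap: 42.4
```

Run:
```python
from h import *
rel([542.5,-163.7,24])
b=shot("scene"); crop(b,"g1",170,150,110,110,5)
a=shot("top");
```

```text
t 3.5 pos [ 541.7 -166.5   86.9] F [-0.3  0.4 -0.3] gap 42.4 shift [ 2.9  0.8 62.9] turn [ 0.01  0.02 -0.03]
```

View pics/g1.png

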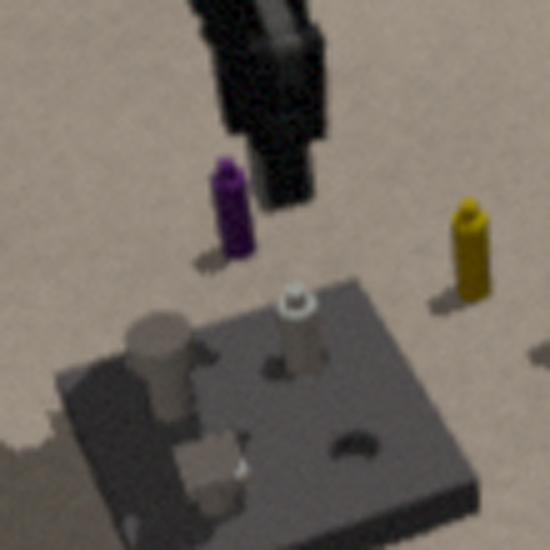

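The view shows the fingers above and behind the cartridge, whose neck is at (297,290) in the crop, and no neighbour is in the way. I'll go down.

Request:
{"name": "move_arm", "arguments": {"deltas": [{"x": 0.003,"y": 0.001,"z": 0.015,"rx": 0,"ry": 0,"rz": 0,"grip": 0.5},{"x": 0,"y": 0,"z": 0.015,"rx": 0,"ry": 0,"rz": 0,"grip": 0.5},{"x": 0,"y": 0,"z": 0.015,"rx": 0,"ry": 0,"rz": 0,"grip": 0.5},{"x": 0,"y": 0,"z": 0.005,"rx": 0,"ry": 0,"rz": 0,"grip": 0.5},{"x": 0,"y": 0,"z": 0,"rx": 0,"ry": 0,"rz": 0,"grip": 0.5}]}}

```text
clock: 4.1
tool_pos: [545.3, -162.7, 34.6]
ee_rot: [0.708, 0.707, 0.001, 0.002]
force: [0.3, -0.3, 0.4]
finger_gap: 42.7
```

Run:
```python
from h import *
rel([542.5,-163.7,25])
```

```text
t 4.1 pos [ 545.3 -162.7   34.6] F [ 0.3 -0.3  0.4] gap 42.7 shift [-1.  -2.8  9.6] turn [ 0.06  0.02 -0.02]
```

Request:
{"name": "move_arm", "arguments": {"deltas": [{"x": -0.001,"y": -0.003,"z": 0.005,"rx": 0.03,"ry": 0,"rz": 0,"grip": 0.5},{"x": 0,"y": -0.001,"z": 0.003,"rx": 0,"ry": 0,"rz": 0,"grip": 0.5},{"x": 0,"y": 0,"z": 0,"rx": 0,"ry": 0,"rz": 0,"grip": 0.5}]}}

```text
clock: 4.4
tool_pos: [541.2, -163.8, 26.1]
ee_rot: [0.708, 0.707, 0.0, 0.001]
force: [-0.2, -0.2, 0.2]
finger_gap: 42.8
```

Run:
```python
from h import *
rel([542.5,-163.7,25])
```

```text
t 4.4 pos [ 541.2 -163.8   26.1] F [-0.2 -0.2  0.2] gap 42.8 shift [0.1 1.3 1.1] turn [ 0.03  0.02 -0.02]
```

Request:
{"name": "move_arm", "arguments": {"deltas": [{"x": 0,"y": 0.001,"z": -0.0005,"rx": 0,"ry": 0,"rz": 0,"grip": 0.25},{"x": 0,"y": 0,"z": -0.0005,"rx": 0,"ry": 0,"rz": 0,"grip": 0.2},{"x": 0,"y": 0,"z": -0.0005,"rx": 0,"ry": 0,"rz": 0,"grip": 0.1},{"x": 0,"y": 0,"z": -0.0005,"rx": 0,"ry": 0,"rz": 0,"grip": 0},{"x": 0,"y": 0,"z": -0.0005,"rx": 0,"ry": 0,"rz": 0,"grip": 0}], "squeeze": 25}}

```text
clock: 4.9
tool_pos: [543.3, -164.2, 30.0]
ee_rot: [0.708, 0.706, 0.001, 0.003]
force: [0.0, 0.1, 0.5]
finger_gap: -0.0
```

Run:
```python
from h import *
rel([542.5,-163.7,25])
```

```text
t 4.9 pos [ 543.3 -164.2   30. ] F [0.  0.1 0.5] gap -0.0 shift [ 0.5 -0.8  5. ] turn [ 0.05  0.03 -0.02]
```

The fingers shut to 0, so nothing is held. I'll look.

Run:
```python
from h import *
b=shot("scene"); a=shot("top")
crop(b,"x1",170,150,110,110,5);crop(a,"x2",340,180,90,90,6)
i=[cv2.resize(cv2.imread(f'pics/x{k}.png'),(400,400)) for k in (1,2)]; cv2.imwrite('pics/m2.png',np.hstack(i))
```

```text
(no output)
```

View pics/m2.png

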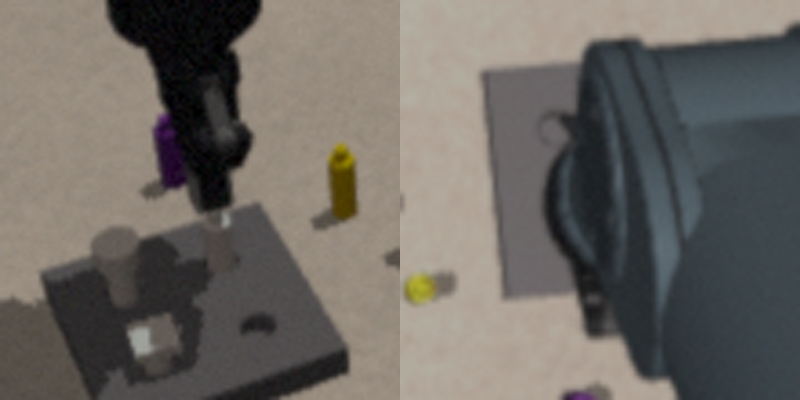

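The cartridge still stands in its pocket. The fingertips at crop (210,207) look above or behind it, so I'll compare the measured TCP with where it should appear in the image.

Run:
```python
from h import *
b,a=load("scene"),load("top"); s=arm.state(); R=Rn.from_quat(s["ee_rot"])
for d in (0,-19,-40,-73,-120): 
    P=s["tool_pos"]+R.apply([0,0,d]); print(d,P.round(0),'scene',proj(b,P).round(1),'top',proj(a,P).round(1))
for z in (30,50,60,70): print(z,hit(b,227.8,207.5,z).round(0))
print({k:np.round(v,3).tolist() for k,v in s.items()})
P=[542.5,-163.7,58]; print(proj(b,P))
v=b["image"][150:260,170:280,::-1]; cv2.imwrite('pics/x3.png',cv2.resize(np.clip(v[30:80,30:90].astype(float)*1.8+10,0,255).astype('uint8'),None,fx=12,fy=12,interpolation=cv2.INTER_CUBIC))
```

```text
0 [ 543. -164.   30.] scene [230.  218.4] top [377.7 230.2]
-19 [ 543. -164.   49.] scene [229.  211.5] top [378.8 229.8]
-40 [ 543. -164.   70.] scene [228.  203.7] top [380.2 229.3]
-73 [ 543. -164.  103.] scene [226.2 190.8] top [382.4 228.4]
-120 [ 543. -164.  150.] scene [223.6 171.5] top [385.8 227.1]
30 [ 510. -159.   30.]
50 [ 532. -163.   50.]
60 [ 543. -165.   60.]
70 [ 554. -167.   70.]
{'clock': 5.0, 'joint_positions': [0.489, 0.659, -0.368, 1.853, 0.356, 0.689, -0.087], 'qd': [-0.0, 0.002, 0.001, 0.003, 0.002, -0.0, -0.002], 'joint_efforts': [0.016, -55.422, -5.02, -17.781, 0.012, -0.002, 0.004], 'tool_pos': [543.292, -164.208, 29.96], 'ee_rot': [0.708, 0.706, 0.001, 0.003], 'force': [-0.611, -0.064, 0.913], 'wrist_torque': [0.014, 0.009, -0.021], 'finger_gap': -0.228}
[228.71653585 207.90246316]
```

View pics/x3.png

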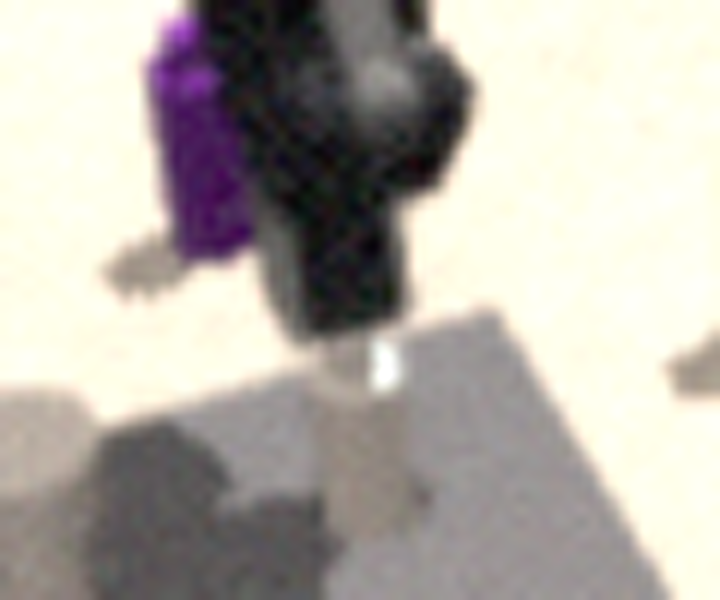

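The image puts the shut tips either about 30 mm above the reported TCP or about 33 mm behind the cartridge; one viewing ray can't tell which. I'll settle it by touching the bare table near (600,-95), clear of everything.

Request:
{"name": "move_arm", "arguments": {"deltas": [{"x": 0,"y": 0,"z": -0.02,"rx": 0,"ry": 0,"rz": 0,"grip": 0},{"x": 0,"y": 0,"z": -0.02,"rx": 0,"ry": 0,"rz": 0,"grip": 0},{"x": 0,"y": 0,"z": -0.02,"rx": 0,"ry": 0,"rz": 0,"grip": 0},{"x": 0.02,"y": 0.02,"z": 0,"rx": 0.03,"ry": 0,"rz": 0,"grip": 0},{"x": 0.025,"y": 0.02,"z": 0,"rx": 0.02,"ry": 0,"rz": 0,"grip": 0},{"x": 0.02,"y": 0.015,"z": 0,"rx": 0,"ry": 0,"rz": 0,"grip": 0},{"x": 0,"y": 0,"z": 0.01,"rx": 0,"ry": 0,"rz": 0,"grip": 0},{"x": 0,"y": 0,"z": 0.02,"rx": 0,"ry": 0,"rz": 0,"grip": 0},{"x": 0,"y": 0,"z": 0.02,"rx": 0,"ry": 0,"rz": 0,"grip": 0},{"x": 0,"y": 0,"z": 0,"rx": 0,"ry": 0,"rz": 0,"grip": 0}]}}

```text
clock: 6.0
tool_pos: [599.0, -99.0, 40.4]
ee_rot: [0.709, 0.706, -0.001, 0.001]
force: [-0.1, -0.4, -0.5]
finger_gap: -0.2
```

Run:
```python
from h import *
rel([600,-95,10])
b=shot("scene"); a=shot("top")
s=arm.state(); print(proj(b,s["tool_pos"]),proj(a,s["tool_pos"]))
crop(b,"y1",200,110,120,120,4);crop(a,"y2",310,160,120,120,4)
cv2.imwrite('pics/m3.png',np.clip(np.hstack([cv2.resize(cv2.imread(f'pics/y{k}.png'),(400,400)) for k in (1,2)])*1.5,0,255).astype('uint8'))
```

```text
t 6.0 pos [599.  -99.   40.4] F [-0.1 -0.4 -0.5] gap -0.2 shift [ 4.1  1.  30.3] turn [-0.    0.04 -0.05]
[269.65415635 223.80057224] [351.19727374 206.45038522]
```

View pics/m3.png

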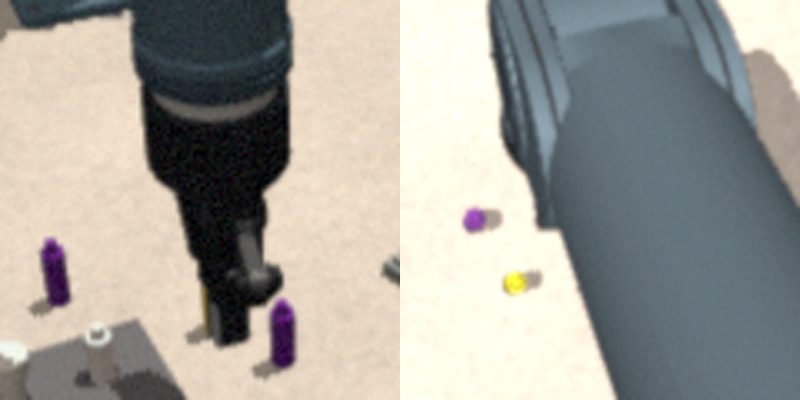

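The tip shows at (269,213) where (269.7,223.8) was predicted, so the offset is still there. I'll probe down to the table.

Request:
{"name": "move_arm", "arguments": {"deltas": [{"x": 0.002,"y": 0,"z": 0.01,"rx": 0,"ry": 0,"rz": 0,"grip": 0},{"x": 0.002,"y": 0,"z": 0.01,"rx": 0,"ry": 0,"rz": 0,"grip": 0},{"x": 0,"y": 0,"z": 0.005,"rx": 0,"ry": 0,"rz": 0,"grip": 0},{"x": 0,"y": 0,"z": 0.004,"rx": 0,"ry": 0,"rz": 0,"grip": 0},{"x": 0,"y": 0,"z": 0.003,"rx": 0,"ry": 0,"rz": 0,"grip": 0},{"x": 0,"y": 0,"z": 0.002,"rx": 0,"ry": 0,"rz": 0,"grip": 0}]}}

```text
clock: 6.7
tool_pos: [602.9, -96.0, 8.9]
ee_rot: [0.709, 0.705, 0.001, 0.004]
force: [-0.2, 0.2, -0.3]
finger_gap: 0.1
```

Request:
{"name": "move_arm", "arguments": {"deltas": [{"x": 0,"y": 0,"z": 0.003,"rx": 0,"ry": 0,"rz": 0,"grip": 0},{"x": 0,"y": 0,"z": 0.003,"rx": 0,"ry": 0,"rz": 0,"grip": 0},{"x": 0,"y": 0,"z": 0.003,"rx": 0,"ry": 0,"rz": 0,"grip": 0},{"x": 0,"y": 0,"z": 0.002,"rx": 0,"ry": 0,"rz": 0,"grip": 0}]}}

```text
clock: 7.1
tool_pos: [603.4, -96.2, -2.7]
ee_rot: [0.709, 0.705, 0.001, 0.005]
force: [0.1, -0.6, 0.2]
finger_gap: -0.4
```

At z = -2.7 there is no contact, so the tips really are higher than reported. I'll carry on down.

Request:
{"name": "move_arm", "arguments": {"deltas": [{"x": 0,"y": 0,"z": 0.004,"rx": 0,"ry": 0,"rz": 0,"grip": 0},{"x": 0,"y": 0,"z": 0.004,"rx": 0,"ry": 0,"rz": 0,"grip": 0},{"x": 0,"y": 0,"z": 0.004,"rx": 0,"ry": 0,"rz": 0,"grip": 0},{"x": 0,"y": 0,"z": 0.003,"rx": 0,"ry": 0,"rz": 0,"grip": 0}]}}

```text
clock: 7.5
tool_pos: [603.7, -96.3, -18.9]
ee_rot: [0.709, 0.705, 0.001, 0.005]
force: [0.0, 0.0, 0.2]
finger_gap: 0.1
```

Request:
{"name": "move_arm", "arguments": {"deltas": [{"x": 0,"y": 0,"z": 0.002,"rx": 0,"ry": 0,"rz": 0,"grip": 0},{"x": 0,"y": 0,"z": 0.002,"rx": 0,"ry": 0,"rz": 0,"grip": 0}]}}

```text
clock: 7.7
tool_pos: [603.5, -96.3, -23.5]
ee_rot: [0.709, 0.705, 0.001, 0.005]
force: [-0.6, 0.1, -0.2]
finger_gap: 0.2
```

Request:
{"name": "move_arm", "arguments": {"deltas": [{"x": 0,"y": 0,"z": 0.002,"rx": 0,"ry": 0,"rz": 0,"grip": 0},{"x": 0,"y": 0,"z": 0.002,"rx": 0,"ry": 0,"rz": 0,"grip": 0}]}}

```text
clock: 7.9
tool_pos: [603.6, -96.3, -27.8]
ee_rot: [0.709, 0.705, 0.001, 0.005]
force: [0.5, 0.1, -0.5]
finger_gap: 0.0
```

Request:
{"name": "move_arm", "arguments": {"deltas": [{"x": 0,"y": 0,"z": 0.001,"rx": 0,"ry": 0,"rz": 0,"grip": 0}]}}

```text
clock: 8.0
tool_pos: [603.6, -96.3, -29.0]
ee_rot: [0.709, 0.705, 0.001, 0.005]
force: [-0.2, 0.7, 0.0]
finger_gap: 0.0
```

Request:
{"name": "move_arm", "arguments": {"deltas": [{"x": 0,"y": 0,"z": 0.001,"rx": 0,"ry": 0,"rz": 0,"grip": 0}]}}

```text
clock: 8.1
tool_pos: [603.6, -96.3, -30.1]
ee_rot: [0.709, 0.705, 0.001, 0.005]
force: [-0.8, -0.6, -0.9]
finger_gap: 0.1
```

Request:
{"name": "move_arm", "arguments": {"deltas": [{"x": 0,"y": 0,"z": 0.001,"rx": 0,"ry": 0,"rz": 0,"grip": 0}]}}

```text
clock: 8.2
tool_pos: [603.7, -96.4, -31.1]
ee_rot: [0.709, 0.705, 0.001, 0.005]
force: [-0.3, -0.4, 0.2]
finger_gap: -0.0
```

Request:
{"name": "move_arm", "arguments": {"deltas": [{"x": 0,"y": 0,"z": 0.001,"rx": 0,"ry": 0,"rz": 0,"grip": 0}]}}

```text
clock: 8.3
tool_pos: [603.8, -96.4, -32.1]
ee_rot: [0.709, 0.705, 0.001, 0.005]
force: [-0.3, 1.0, 0.0]
finger_gap: -0.2
```

Request:
{"name": "move_arm", "arguments": {"deltas": [{"x": 0,"y": 0,"z": 0.001,"rx": 0,"ry": 0,"rz": 0,"grip": 0},{"x": 0,"y": 0,"z": 0.001,"rx": 0,"ry": 0,"rz": 0,"grip": 0}]}}

```text
clock: 8.5
tool_pos: [603.9, -96.4, -34.1]
ee_rot: [0.709, 0.705, 0.001, 0.005]
force: [-3.3, -0.0, 13.2]
finger_gap: -0.1
```

Request:
{"name": "move_arm", "arguments": {"deltas": [{"x": 0,"y": 0,"z": 0.001,"rx": 0,"ry": 0,"rz": 0,"grip": 0},{"x": 0,"y": 0,"z": 0.001,"rx": 0,"ry": 0,"rz": 0,"grip": 0}]}}

```text
clock: 8.7
tool_pos: [603.9, -96.5, -34.1]
ee_rot: [0.709, 0.705, 0.001, 0.005]
force: [-4.3, 0.3, 11.3]
finger_gap: -0.2
```

Run:
```python
from h import *
rel([600,-95,-40])
b=shot("scene"); g=b["image"].astype(int).max(2)
for r in range(206,244): print(r,''.join('#' if v<35 else '+' if v<70 else '.' for v in g[r,245:300]))
```

```text
t 8.7 pos [603.9 -96.5 -34.1] F [-4.3  0.3 11.3] gap -0.2 shift [ 1.5 -4.   5.9] turn [ 0.09  0.07 -0.07]
206 ..............+#######################+++++............
207 ...............########################++++............
208 ..............+########################++++............
209 ..............+#################++#####++++............
210 ..............+################+++####+++++............
211 ...............+################++####+++++............
212 ...............+###############+++####+++++............
213 ................##############+++++##++++++............
214 ................+#############+++++##++++++............
215 ................+#############++++++#++++++............
216 .................+#############+++++#++++++............
217 ..................+############++++++++++++............
218 ...................############++++++++++++............
219 ..++...............############+++++++++++.............
220 .++++..............+############++++++++...............
221 .++++..............+############++++++++...............
222 ...+++.............+##########
[... 585 characters left out ...]
......+++#########......................
233 +++++++++++++........+++########+......................
234 ++++++++++++++.......++++#######+......................
235 ++++++++++++++.......++++#######+......................
236 +++++++++++++++......++++#######+......................
237 ++++++++++++++++.....++++#######+......................
238 ++++++++++++++++.....++++#######+......................
239 +++++++++++++++++.....+++#######+......................
240 ++++++++++++++++++....+++######+.......................
241 ++++++++++++++++++.....+++#+++.........................
242 +++++++++++++++++++.....+++............................
243 +++++++++++++++++++....................................
```

Contact came at reported z = -34, so the true tip height is the reported z + 34. I'll check the lateral position against the tip pixels, then go back up.

Run:
```python
from h import *
b=load("scene")
for x in (590,604,618):
  for y in(-107.5,-85.5): print(x,y,proj(b,[x,y,0]).round(1))
```

```text
590 -107.5 [264.9 236.5]
590 -85.5 [275.1 233.5]
604 -107.5 [267.1 241.1]
604 -85.5 [277.4 238.1]
618 -107.5 [269.4 245.8]
618 -85.5 [279.8 242.8]
```

Request:
{"name": "move_arm", "arguments": {"deltas": [{"x": 0,"y": 0,"z": -0.02,"rx": 0.04,"ry": 0.03,"rz": -0.03,"grip": 0},{"x": 0,"y": 0,"z": -0.03,"rx": 0.04,"ry": 0.03,"rz": -0.03,"grip": 0},{"x": 0,"y": 0,"z": -0.03,"rx": 0,"ry": 0,"rz": 0,"grip": 0.3},{"x": -0.02,"y": -0.02,"z": -0.01,"rx": 0,"ry": 0,"rz": 0,"grip": 0.5},{"x": -0.025,"y": -0.02,"z": 0,"rx": 0,"ry": 0,"rz": 0,"grip": 0.5},{"x": -0.02,"y": -0.02,"z": 0,"rx": 0,"ry": 0,"rz": 0,"grip": 0.5},{"x": 0,"y": 0,"z": 0,"rx": 0,"ry": 0,"rz": 0,"grip": 0.5}]}}

```text
clock: 9.45
tool_pos: [542.6, -162.1, 60.0]
ee_rot: [0.706, 0.708, 0.0, 0.001]
force: [-0.2, -0.8, -0.5]
finger_gap: 42.8
```

Run:
```python
from h import *
rel([542.5,-163.7,-9])
```

```text
t 9.45 pos [ 542.6 -162.1   60. ] F [-0.2 -0.8 -0.5] gap 42.8 shift [-1.5 -0.3 69. ] turn [0.03 0.01 0.03]
```

Laterally the tip agrees to within about 2–3 mm, so the offset is purely in z (true z = reported + 34). I'm now over the cartridge, so I'll go down to a reported z of about -9.

Request:
{"name": "move_arm", "arguments": {"deltas": [{"x": -0.001,"y": 0,"z": 0.015,"rx": 0,"ry": 0,"rz": 0,"grip": 0.5},{"x": -0.001,"y": 0,"z": 0.015,"rx": 0,"ry": 0,"rz": 0,"grip": 0.5},{"x": 0,"y": 0,"z": 0.01,"rx": 0,"ry": 0,"rz": 0,"grip": 0.5},{"x": 0,"y": 0,"z": 0.01,"rx": 0,"ry": 0,"rz": 0,"grip": 0.5},{"x": 0,"y": 0,"z": 0.005,"rx": 0,"ry": 0,"rz": 0,"grip": 0.5},{"x": 0,"y": 0,"z": 0,"rx": 0,"ry": 0,"rz": 0,"grip": 0.5}]}}

```text
clock: 10.05
tool_pos: [544.0, -160.3, -1.6]
ee_rot: [0.705, 0.709, 0.001, -0.0]
force: [-0.5, -0.1, -0.6]
finger_gap: 43.1
```

Run:
```python
from h import *
rel([542.5,-163.7,-9])
```

```text
t 10.05 pos [ 544.  -160.3   -1.6] F [-0.5 -0.1 -0.6] gap 43.1 shift [-3.4 -1.5  7.4] turn [ 0.02 -0.02  0.07]
```

Request:
{"name": "move_arm", "arguments": {"deltas": [{"x": -0.0035,"y": -0.0015,"z": 0.004,"rx": 0,"ry": 0,"rz": 0,"grip": 0.5},{"x": -0.0005,"y": 0,"z": 0.003,"rx": 0,"ry": 0,"rz": 0,"grip": 0.5},{"x": 0,"y": 0,"z": 0,"rx": 0,"ry": 0,"rz": 0,"grip": 0.35}]}}

```text
clock: 10.35
tool_pos: [543.1, -164.2, -8.9]
ee_rot: [0.705, 0.71, 0.002, 0.0]
force: [-0.4, 0.0, 0.7]
finger_gap: 30.5
```

Request:
{"name": "move_arm", "arguments": {"deltas": [{"x": 0,"y": 0,"z": 0,"rx": 0,"ry": 0,"rz": 0,"grip": 0.25},{"x": 0,"y": 0,"z": 0,"rx": 0,"ry": 0,"rz": 0,"grip": 0.1},{"x": 0,"y": 0,"z": 0,"rx": 0,"ry": 0,"rz": 0,"grip": 0},{"x": 0,"y": 0,"z": 0,"rx": 0,"ry": 0,"rz": 0,"grip": 0}]}}

```text
clock: 10.75
tool_pos: [543.7, -164.7, -8.0]
ee_rot: [0.705, 0.709, 0.002, 0.001]
force: [0.1, -1.4, -0.2]
finger_gap: 13.9
```

Run:
```python
from h import *
rel([542.5,-163.7,-9])
```

```text
t 10.75 pos [ 543.7 -164.7   -8. ] F [ 0.1 -1.4 -0.2] gap 13.9 shift [ 1.  -1.2  1. ] turn [ 0.05 -0.02  0.07]
```

Request:
{"name": "move_arm", "arguments": {"deltas": [{"x": 0,"y": 0,"z": 0,"rx": 0,"ry": 0,"rz": 0,"grip": 0},{"x": 0,"y": 0,"z": 0,"rx": 0,"ry": 0,"rz": 0,"grip": 0}], "squeeze": 35}}

```text
clock: 10.95
tool_pos: [543.7, -164.7, -7.8]
ee_rot: [0.705, 0.709, 0.002, 0.001]
force: [0.2, -0.5, -0.2]
finger_gap: 13.7
```

Request:
{"name": "move_arm", "arguments": {"deltas": [{"x": 0,"y": 0,"z": -0.005,"rx": 0,"ry": 0,"rz": 0,"grip": 0},{"x": 0,"y": 0,"z": -0.01,"rx": 0,"ry": 0,"rz": 0,"grip": 0},{"x": 0,"y": 0,"z": -0.02,"rx": 0,"ry": 0,"rz": 0,"grip": 0},{"x": 0,"y": 0,"z": -0.02,"rx": 0,"ry": 0,"rz": 0,"grip": 0},{"x": 0,"y": 0,"z": -0.02,"rx": 0,"ry": 0,"rz": 0,"grip": 0},{"x": 0,"y": 0,"z": 0,"rx": 0,"ry": 0,"rz": 0,"grip": 0}]}}

```text
clock: 11.55
tool_pos: [543.9, -164.5, 72.9]
ee_rot: [0.705, 0.71, 0.002, 0.001]
force: [0.1, -0.4, 0.4]
finger_gap: 13.1
```

Run:
```python
from h import *
rel([543.7,228.3,100])
b=shot("scene"); crop(b,"z1",195,140,70,90,8)
```

```text
t 11.55 pos [ 543.9 -164.5   72.9] F [ 0.1 -0.4  0.4] gap 13.1 shift [392.8   2.7 -26.7] turn [ 0.06 -0.01  0.08]
```

View pics/z1.png

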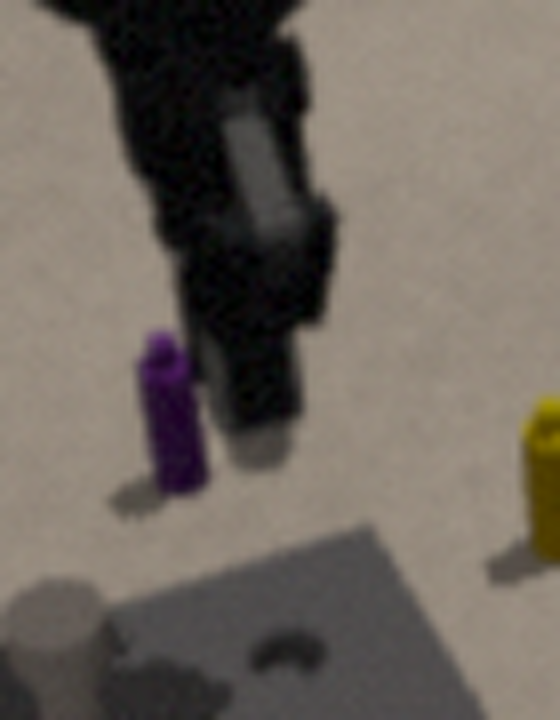

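The cartridge is held upright: its underside shows at crop (260,460), directly below the fingers. Next I'll raise it clear of the handle (132 mm) and carry it over to the seat.

Request:
{"name": "move_arm", "arguments": {"deltas": [{"x": 0,"y": 0,"z": -0.03,"rx": 0.03,"ry": 0,"rz": 0.04,"grip": 0},{"x": 0.01,"y": 0,"z": -0.03,"rx": 0.03,"ry": 0,"rz": 0.04,"grip": 0},{"x": 0.03,"y": 0,"z": 0,"rx": 0,"ry": 0,"rz": 0,"grip": 0},{"x": 0.04,"y": 0,"z": 0,"rx": 0,"ry": 0,"rz": 0,"grip": 0},{"x": 0.04,"y": 0,"z": 0,"rx": 0,"ry": 0,"rz": 0,"grip": 0},{"x": 0.04,"y": 0,"z": 0,"rx": 0,"ry": 0,"rz": 0,"grip": 0},{"x": 0.04,"y": 0,"z": 0,"rx": 0,"ry": 0,"rz": 0,"grip": 0},{"x": 0.04,"y": 0,"z": 0,"rx": 0,"ry": 0,"rz": 0,"grip": 0},{"x": 0.04,"y": 0,"z": 0,"rx": 0,"ry": 0,"rz": 0,"grip": 0},{"x": 0.03,"y": 0,"z": 0,"rx": 0,"ry": 0,"rz": 0,"grip": 0}]}}

```text
clock: 12.6
tool_pos: [539.8, 148.5, 127.9]
ee_rot: [0.712, 0.702, -0.005, -0.003]
force: [0.6, 0.9, 0.0]
finger_gap: 13.7
```

Run:
```python
from h import *
rel([543.8,227.6,80])
```

```text
t 12.6 pos [539.8 148.5 127.9] F [0.6 0.9 0. ] gap 13.7 shift [79.3  3.5 47.8] turn [-0.13  0.02 -0.16]
```

Request:
{"name": "move_arm", "arguments": {"deltas": [{"x": 0.03,"y": 0.002,"z": 0,"rx": -0.06,"ry": 0.01,"rz": -0.08,"grip": 0},{"x": 0.03,"y": 0.001,"z": 0,"rx": -0.06,"ry": 0.01,"rz": -0.08,"grip": 0},{"x": 0.015,"y": 0,"z": 0.01,"rx": 0,"ry": 0,"rz": 0,"grip": 0},{"x": 0,"y": 0,"z": 0.02,"rx": 0,"ry": 0,"rz": 0,"grip": 0},{"x": 0,"y": 0,"z": 0.02,"rx": 0,"ry": 0,"rz": 0,"grip": 0},{"x": 0,"y": 0,"z": 0.02,"rx": 0,"ry": 0,"rz": 0,"grip": 0},{"x": 0,"y": 0,"z": 0,"rx": 0,"ry": 0,"rz": 0,"grip": 0}]}}

```text
clock: 13.3
tool_pos: [537.5, 234.3, 51.3]
ee_rot: [0.703, 0.712, -0.002, -0.003]
force: [-0.1, -0.6, -0.8]
finger_gap: 13.7
```

Run:
```python
from h import *
rel([543.8,227.6,24])
```

```text
t 13.3 pos [537.5 234.3  51.3] F [-0.1 -0.6 -0.8] gap 13.7 shift [-6.8  6.4 27.3] turn [-0.08 -0.02  0.14]
```

Request:
{"name": "move_arm", "arguments": {"deltas": [{"x": -0.006,"y": 0.006,"z": 0.008,"rx": -0.04,"ry": 0,"rz": 0.08,"grip": 0},{"x": -0.001,"y": 0.001,"z": 0.008,"rx": -0.03,"ry": 0,"rz": 0.05,"grip": 0},{"x": 0,"y": 0,"z": 0.006,"rx": 0,"ry": 0,"rz": 0,"grip": 0},{"x": 0,"y": 0,"z": 0,"rx": 0,"ry": 0,"rz": 0,"grip": 0}]}}

```text
clock: 13.7
tool_pos: [546.0, 226.2, 28.6]
ee_rot: [0.707, 0.707, 0.001, -0.001]
force: [0.1, 0.2, 0.7]
finger_gap: 13.2
```

Run:
```python
from h import *
rel([543.8,227.6,24])
```

```text
t 13.7 pos [546.  226.2  28.6] F [0.1 0.2 0.7] gap 13.2 shift [ 1.4 -2.2  4.6] turn [ 0.   -0.02 -0.01]
```

Request:
{"name": "move_arm", "arguments": {"deltas": [{"x": 0.0015,"y": -0.002,"z": 0.001,"rx": 0,"ry": 0,"rz": 0,"grip": 0},{"x": 0,"y": 0,"z": 0,"rx": 0,"ry": 0,"rz": 0,"grip": 0}]}}

```text
clock: 13.9
tool_pos: [544.3, 228.1, 28.2]
ee_rot: [0.708, 0.707, 0.001, -0.0]
force: [-0.2, 0.2, -0.9]
finger_gap: 13.9
```

Run:
```python
from h import *
rel([543.8,227.6,24])
b=shot("scene"); crop(b,"w1",365,115,65,75,8); s=arm.state()
P=np.array([s["tool_pos"][0],s["tool_pos"][1]+1,s["tool_pos"][2]+16])
for dz in (0,20): 
  q=proj(b,P+[0,0,dz]); print('cart axis',dz,q.round(1),((q-[365,115])*8).round(0))
print('bore', ((proj(b,[544.2,228.2,35])-[365,115])*8).round(0))
```

```text
t 13.9 pos [544.3 228.1  28.2] F [-0.2  0.2 -0.9] gap 13.9 shift [-0.5 -0.5  4.2] turn [ 0.01 -0.03 -0.01]
cart axis 0 [398.9 168.5] [271. 428.]
cart axis 20 [400.1 161.4] [281. 371.]
bore [263. 454.]
```

View pics/w1.png

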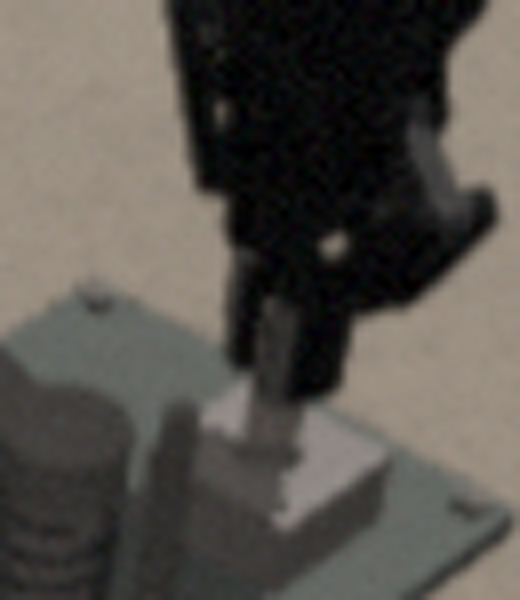

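The cartridge hangs upright over the block, its underside centre near crop (274,435). That is about 1 mm too far in +y, so I'll nudge it -1 mm and lower it while watching the force.

Request:
{"name": "move_arm", "arguments": {"deltas": [{"x": -0.001,"y": -0.0005,"z": 0.003,"rx": 0,"ry": 0,"rz": 0,"grip": 0},{"x": 0,"y": 0,"z": 0.003,"rx": 0,"ry": 0,"rz": 0,"grip": 0},{"x": 0,"y": 0,"z": 0.001,"rx": 0,"ry": 0,"rz": 0,"grip": 0}]}}

```text
clock: 14.25
tool_pos: [544.7, 227.4, 21.7]
ee_rot: [0.707, 0.707, 0.002, 0.0]
force: [-1.0, -0.4, 0.0]
finger_gap: 13.2
```

Request:
{"name": "move_arm", "arguments": {"deltas": [{"x": 0,"y": 0,"z": 0.002,"rx": 0,"ry": 0,"rz": 0,"grip": 0}]}}

```text
clock: 14.35
tool_pos: [544.7, 227.4, 19.6]
ee_rot: [0.707, 0.707, 0.002, 0.0]
force: [0.8, -0.6, -0.8]
finger_gap: 13.6
```

Request:
{"name": "move_arm", "arguments": {"deltas": [{"x": 0,"y": -0.0005,"z": 0.002,"rx": 0,"ry": 0,"rz": 0,"grip": 0}]}}

```text
clock: 14.45
tool_pos: [544.7, 227.6, 17.9]
ee_rot: [0.708, 0.707, 0.003, 0.0]
force: [-1.7, -1.4, 15.3]
finger_gap: 13.3
```

Request:
{"name": "move_arm", "arguments": {"deltas": [{"x": 0,"y": 0,"z": 0.002,"rx": 0,"ry": 0,"rz": 0,"grip": 0}]}}

```text
clock: 14.55
tool_pos: [544.9, 228.1, 17.4]
ee_rot: [0.708, 0.707, 0.003, 0.001]
force: [-7.5, -3.2, 27.7]
finger_gap: 13.0
```

Request:
{"name": "move_arm", "arguments": {"deltas": [{"x": 0,"y": 0,"z": 0.002,"rx": 0,"ry": 0,"rz": 0,"grip": 0}]}}

```text
clock: 14.65
tool_pos: [545.1, 228.2, 17.3]
ee_rot: [0.708, 0.707, 0.003, 0.001]
force: [-7.9, -4.6, 24.5]
finger_gap: 13.7
```

The rim is met, with a reaction of (-8,-4.6,+24) N: the cartridge is too far in +x, and a little in +y. I'll ease up, shift and retry.

Request:
{"name": "move_arm", "arguments": {"deltas": [{"x": 0,"y": 0,"z": -0.003,"rx": 0.03,"ry": 0,"rz": 0,"grip": 0},{"x": -0.0012,"y": -0.0025,"z": 0,"rx": 0,"ry": 0,"rz": 0,"grip": 0},{"x": 0,"y": 0,"z": 0,"rx": 0,"ry": 0,"rz": 0,"grip": 0}]}}

```text
clock: 14.95
tool_pos: [542.5, 227.2, 21.0]
ee_rot: [0.708, 0.707, 0.002, 0.0]
force: [-0.9, 0.1, -0.2]
finger_gap: 13.6
```

Request:
{"name": "move_arm", "arguments": {"deltas": [{"x": 0,"y": 0,"z": 0.002,"rx": 0,"ry": 0,"rz": 0,"grip": 0}]}}

```text
clock: 15.05
tool_pos: [542.6, 227.2, 18.8]
ee_rot: [0.708, 0.707, 0.002, 0.0]
force: [0.1, 0.3, 0.1]
finger_gap: 13.4
```

Request:
{"name": "move_arm", "arguments": {"deltas": [{"x": 0,"y": 0,"z": 0.002,"rx": 0,"ry": 0,"rz": 0,"grip": 0}]}}

```text
clock: 15.15
tool_pos: [542.8, 227.6, 17.1]
ee_rot: [0.708, 0.707, 0.002, 0.0]
force: [-1.0, -0.5, 1.6]
finger_gap: 13.8
```

Request:
{"name": "move_arm", "arguments": {"deltas": [{"x": -0.0003,"y": -0.0003,"z": 0.002,"rx": 0,"ry": 0,"rz": 0,"grip": 0}]}}

```text
clock: 15.25
tool_pos: [542.6, 227.9, 15.0]
ee_rot: [0.707, 0.707, 0.003, 0.0]
force: [0.1, 1.3, 0.8]
finger_gap: 13.5
```

Request:
{"name": "move_arm", "arguments": {"deltas": [{"x": 0,"y": 0,"z": 0.002,"rx": 0,"ry": 0,"rz": 0,"grip": 0}]}}

```text
clock: 15.35
tool_pos: [542.4, 228.0, 12.6]
ee_rot: [0.707, 0.707, 0.003, -0.0]
force: [0.2, 0.1, -0.7]
finger_gap: 13.3
```

Request:
{"name": "move_arm", "arguments": {"deltas": [{"x": 0,"y": 0,"z": 0.002,"rx": 0,"ry": 0,"rz": 0,"grip": 0}]}}

```text
clock: 15.45
tool_pos: [542.2, 228.0, 10.1]
ee_rot: [0.707, 0.707, 0.003, -0.0]
force: [-0.6, -0.1, 0.8]
finger_gap: 13.4
```

It is inside the bore. I'll keep lowering until it touches the floor, expected near z = 5, or lower if the grip slipped at the rim.

Request:
{"name": "move_arm", "arguments": {"deltas": [{"x": 0,"y": 0,"z": 0.002,"rx": 0,"ry": 0,"rz": 0,"grip": 0},{"x": 0,"y": 0,"z": 0.0015,"rx": 0,"ry": 0,"rz": 0,"grip": 0}]}}

```text
clock: 15.65
tool_pos: [542.1, 228.1, 5.8]
ee_rot: [0.707, 0.707, 0.002, -0.0]
force: [0.4, 1.1, 0.4]
finger_gap: 13.4
```

Request:
{"name": "move_arm", "arguments": {"deltas": [{"x": 0,"y": 0,"z": 0.0015,"rx": 0,"ry": 0,"rz": 0,"grip": 0}]}}

```text
clock: 15.75
tool_pos: [542.1, 228.2, 4.3]
ee_rot: [0.707, 0.707, 0.002, -0.0]
force: [-3.6, -0.2, 18.7]
finger_gap: 13.6
```

Request:
{"name": "move_arm", "arguments": {"deltas": [{"x": 0,"y": 0,"z": 0.0015,"rx": 0,"ry": 0,"rz": 0,"grip": 0}]}}

```text
clock: 15.85
tool_pos: [542.3, 228.4, 4.2]
ee_rot: [0.707, 0.707, 0.002, -0.0]
force: [-6.7, -4.0, 29.0]
finger_gap: 13.3
```

Request:
{"name": "move_arm", "arguments": {"deltas": [{"x": 0,"y": 0,"z": 0.001,"rx": 0,"ry": 0,"rz": 0,"grip": 0}]}}

```text
clock: 15.95
tool_pos: [542.2, 228.2, 4.4]
ee_rot: [0.707, 0.707, 0.002, 0.0]
force: [-4.0, -2.6, 10.3]
finger_gap: 13.2
```

The floor is met at z = 4.3, about 13.6 mm below the rim contact, so it is fully home. I'll release and rise.

Request:
{"name": "move_arm", "arguments": {"deltas": [{"x": 0,"y": 0,"z": -0.0005,"rx": 0,"ry": 0,"rz": 0,"grip": 0.3},{"x": 0,"y": 0,"z": -0.0005,"rx": 0,"ry": 0,"rz": 0,"grip": 0.5},{"x": 0,"y": 0,"z": -0.0005,"rx": 0,"ry": 0,"rz": 0,"grip": 0.5},{"x": 0,"y": 0,"z": -0.0005,"rx": 0,"ry": 0,"rz": 0,"grip": 0.5},{"x": 0,"y": 0,"z": -0.01,"rx": 0,"ry": 0,"rz": 0,"grip": 0.5},{"x": 0,"y": 0,"z": -0.02,"rx": 0,"ry": 0,"rz": 0,"grip": 0.5},{"x": 0,"y": 0,"z": -0.02,"rx": 0,"ry": 0,"rz": 0,"grip": 0.5},{"x": 0,"y": 0,"z": -0.03,"rx": 0,"ry": 0,"rz": 0,"grip": 0.5},{"x": 0,"y": 0,"z": -0.04,"rx": 0,"ry": 0,"rz": 0,"grip": 0.5},{"x": 0,"y": 0,"z": 0,"rx": 0,"ry": 0,"rz": 0,"grip": 0.5}]}}

```text
clock: 16.95
tool_pos: [541.0, 227.0, 132.2]
ee_rot: [0.707, 0.707, 0.0, 0.0]
force: [-0.3, -0.6, 0.8]
finger_gap: 43.1
```

Run:
```python
from h import *
rel([481.4,124.8,120],yaw=32)
b=shot("scene"); crop(b,"v1",310,110,130,120,6)
print([proj(b,[542.3,228.5,z]).round(1).tolist() for z in (71,63,35)])
g=b["image"].astype(int).max(2)
for r in range(150,180): print(r,' '.join('%3d'%v for v in g[r,388:412]))
```

```text
t 16.95 pos [541.  227.  132.2] F [-0.3 -0.6  0.8] gap 43.1 shift [-102.2  -59.6   12.1] turn [ 0.000e+00 -1.000e-02  1.159e+01]
[[399.8, 158.4], [399.3, 161.3], [397.6, 171.2]]
150 150 151 151 150 150 149 149 147 149 148 147 149 149 148 145 149 150 152 151 149 152 151 147 150
151 147 151 148 151 150 149 147 150 147 151 149 148 150 150 148 148 150 151 151 148 151 150 151 151
152 151 150 146 147 146 150 151 150 151 149 149 151 149 148 147 148 147 150 152 149 150 151 150 149
153 150 151 149 147 144 147 148 150 154 151 152 149 147 145 148 148 148 148 151 150 150 150 151 149
154 149 148 146 148 147 147 149 149 148 151 149 150 147 145 149 151 148 148 148 149 150 152 153 152
155 131 144 145 144 142 143 145 147 150 150 150 148 147 147 150 148 150 147 151 152 150 152 156 154
156 111 121 132 144 146 145 148 150 150 148 147 147 148 150 152 152 149 152 152 151 151 153 152 153
157 100 105 114 129 145 144 148 147 148 150 151 151 153 152 149 152 149 152 152 153 154 151 149 151
158 103 103 104 113 121 126 140 148 148 146 141 149 152 150 149 149 152 150 151 152 154 150 148 144
159 105 102 103 105 10
[... 1377 characters left out ...]

173  61 119 136 105  85  77  78  77  79  82  88  84  87  95 121 138 143 142 139 142 144 137 123 105
174  57 100 131 125  96  88  84  86  92 117 125 122 124 129 138 141 142 142 142 144 138 119  89  67
175  51  72  97 114 120 121 126 123 127 138 139 142 143 143 140 140 144 143 143 137 115  87  66  58
176  53  60  69  80 103 121 137 139 140 141 144 143 141 143 139 142 144 140 124 103  79  62  59  57
177  54  62  59  63  76  91 108 125 137 141 144 142 140 142 143 142 138 123  89  68  59  54  54  59
178  53  61  60  63  61  64  71  89 111 134 138 141 144 142 138 121 103  85  65  57  58  57  55  57
179  57  62  60  64  60  61  61  63  74  98 116 136 143 141 119  92  67  59  59  53  58  58  59  63
```

By the numbers, the cartridge stands upright in the seat with its neck top at rows 158–159, cols 398–401. A fully-home cartridge should show at (399.8,158.4). Next is the handle, at about (480,126). Jaws along x suit the final push, so I'll keep this yaw and let the pin turn in the grip.

Request:
{"name": "move_arm", "arguments": {"deltas": [{"x": -0.03,"y": -0.02,"z": 0,"rx": 0,"ry": 0,"rz": 0,"grip": 0.5},{"x": -0.03,"y": -0.02,"z": 0,"rx": 0,"ry": 0,"rz": 0,"grip": 0.5},{"x": -0.03,"y": -0.015,"z": 0,"rx": 0,"ry": 0,"rz": 0,"grip": 0.5},{"x": -0.01,"y": -0.005,"z": 0,"rx": 0,"ry": 0,"rz": 0,"grip": 0.5},{"x": 0,"y": 0,"z": 0,"rx": 0,"ry": 0,"rz": 0,"grip": 0.5}]}}

```text
clock: 17.5
tool_pos: [474.9, 122.7, 127.7]
ee_rot: [0.707, 0.707, -0.003, -0.002]
force: [0.2, 0.9, 1.1]
finger_gap: 42.8
```

Run:
```python
from h import *
rel([480,126,110])
```

```text
t 17.5 pos [474.9 122.7 127.7] F [0.2 0.9 1.1] gap 42.8 shift [ 3.3  5.2 17.7] turn [-0.07  0.02  0.01]
```

Request:
{"name": "move_arm", "arguments": {"deltas": [{"x": 0.003,"y": 0.005,"z": 0,"rx": -0.04,"ry": 0,"rz": 0,"grip": 0.5},{"x": 0,"y": 0,"z": 0.01,"rx": -0.02,"ry": 0,"rz": 0,"grip": 0.5},{"x": 0,"y": 0,"z": 0.015,"rx": 0,"ry": 0,"rz": 0,"grip": 0.5},{"x": 0,"y": 0,"z": 0.015,"rx": 0,"ry": 0,"rz": 0,"grip": 0.5},{"x": 0,"y": 0,"z": 0.008,"rx": 0,"ry": 0,"rz": 0,"grip": 0.5},{"x": 0,"y": 0,"z": 0,"rx": 0,"ry": 0,"rz": 0,"grip": 0.5}]}}

```text
clock: 18.1
tool_pos: [483.0, 133.7, 75.7]
ee_rot: [0.705, 0.71, 0.002, -0.001]
force: [0.2, -0.7, 0.8]
finger_gap: 42.6
```

Run:
```python
from h import *
rel([480,126,68])
```

```text
t 18.1 pos [483.  133.7  75.7] F [ 0.2 -0.7  0.8] gap 42.6 shift [-7.7 -3.   7.6] turn [ 0.01 -0.04  0.08]
```

Request:
{"name": "move_arm", "arguments": {"deltas": [{"x": -0.0075,"y": -0.003,"z": 0.004,"rx": 0,"ry": -0.02,"rz": 0.04,"grip": 0.5},{"x": 0,"y": 0,"z": 0.002,"rx": 0,"ry": 0,"rz": 0.02,"grip": 0.5},{"x": 0,"y": 0,"z": 0,"rx": 0,"ry": 0,"rz": 0,"grip": 0.4}]}}

```text
clock: 18.4
tool_pos: [480.4, 126.8, 69.5]
ee_rot: [0.706, 0.708, 0.002, -0.0]
force: [-0.1, 0.6, -0.3]
finger_gap: 34.1
```

Run:
```python
from h import *
rel([480,126,68])
```

```text
t 18.4 pos [480.4 126.8  69.5] F [-0.1  0.6 -0.3] gap 34.1 shift [-0.8 -0.4  1.5] turn [ 0.02 -0.03  0.03]
```

Request:
{"name": "move_arm", "arguments": {"deltas": [{"x": 0,"y": 0,"z": 0,"rx": 0,"ry": 0,"rz": 0,"grip": 0.2},{"x": 0,"y": 0,"z": 0,"rx": 0,"ry": 0,"rz": 0,"grip": 0},{"x": 0,"y": 0,"z": 0,"rx": 0,"ry": 0,"rz": 0,"grip": 0},{"x": 0,"y": 0,"z": 0,"rx": 0,"ry": 0,"rz": 0,"grip": 0},{"x": 0,"y": 0,"z": 0,"rx": 0,"ry": 0,"rz": 0,"grip": 0}], "squeeze": 50}}

```text
clock: 18.9
tool_pos: [479.5, 126.7, 70.1]
ee_rot: [0.706, 0.708, 0.001, -0.001]
force: [-0.7, 0.3, -2.2]
finger_gap: 12.6
```

Run:
```python
from h import *
rel([480,126,68])
c=np.array([580.8,135.1]);p=np.array(arm.state()["tool_pos"][:2])-c; print(np.hypot(*p),np.degrees(np.arctan2(p[1],p[0])))
```

```text
t 18.9 pos [479.5 126.7  70.1] F [-0.7  0.3 -2.2] gap 12.6 shift [-0.7  0.5  2.1] turn [ 0.01 -0.03  0.03]
101.62468506278071 -175.25220665676449
```

The handle is gripped. I'll start the arc.

Request:
{"name": "move_arm", "arguments": {"deltas": [{"x": 0.009,"y": 0,"z": 0,"rx": 0,"ry": 0,"rz": 0,"grip": 0},{"x": 0.009,"y": 0,"z": 0,"rx": 0,"ry": 0,"rz": 0,"grip": 0},{"x": 0.017,"y": 0.003,"z": 0,"rx": 0,"ry": 0,"rz": 0,"grip": 0},{"x": 0.016,"y": 0.006,"z": 0,"rx": 0,"ry": 0,"rz": 0,"grip": 0}]}}

```text
clock: 19.3
tool_pos: [484.3, 173.4, 69.9]
ee_rot: [0.709, 0.705, -0.005, -0.0]
force: [-5.6, -1.8, 7.2]
finger_gap: 12.0
```

Run:
```python
from h import *
rel([544,228,68])
c=np.array([580,135.1]);p=np.array(arm.state()["tool_pos"][:2])-c; print(np.hypot(*p),np.degrees(np.arctan2(p[1],p[0])))
```

```text
t 19.3 pos [484.3 173.4  69.9] F [-5.6 -1.8  7.2] gap 12.0 shift [55.  59.4  1. ] turn [-0.09  0.08 -0.06]
103.04054632367058 158.19585463847585
```

Request:
{"name": "move_arm", "arguments": {"deltas": [{"x": 0.013,"y": 0.009,"z": 0,"rx": -0.04,"ry": 0.04,"rz": 0,"grip": 0},{"x": 0.013,"y": 0.011,"z": 0,"rx": -0.04,"ry": 0.03,"rz": 0,"grip": 0},{"x": 0.011,"y": 0.012,"z": 0,"rx": 0,"ry": 0,"rz": 0,"grip": 0}]}}

```text
clock: 19.6
tool_pos: [509.1, 215.4, 69.9]
ee_rot: [0.708, 0.707, -0.006, -0.003]
force: [-4.3, -5.7, 4.4]
finger_gap: 12.8
```

Run:
```python
from h import *
rel([544,228,68])
c=np.array([580,135.1]);p=np.array(arm.state()["tool_pos"][:2])-c; print(np.hypot(*p),np.degrees(np.arctan2(p[1],p[0])))
```

```text
t 19.6 pos [509.1 215.4  69.9] F [-4.3 -5.7  4.4] gap 12.8 shift [12.7 34.9  1.4] turn [-0.15  0.04 -0.02]
107.11410726479235 131.4570648056513
```

Request:
{"name": "move_arm", "arguments": {"deltas": [{"x": 0.003,"y": 0.012,"z": 0,"rx": -0.08,"ry": 0.02,"rz": 0,"grip": 0},{"x": 0.003,"y": 0.01,"z": 0,"rx": -0.07,"ry": 0.02,"rz": 0,"grip": 0}]}}

```text
clock: 19.8
tool_pos: [525.0, 229.4, 69.9]
ee_rot: [0.706, 0.708, -0.001, -0.005]
force: [-6.9, -3.8, 6.7]
finger_gap: 12.3
```

Run:
```python
from h import *
rel([544,228,68])
c=np.array([580,135.1]);p=np.array(arm.state()["tool_pos"][:2])-c; print(np.hypot(*p),np.degrees(np.arctan2(p[1],p[0])))
b=shot("scene"); print(proj(b,[544.2,228.2,132]))
g=b["image"].astype(int).max(2)
```

```text
t 19.8 pos [525.  229.4  69.9] F [-6.9 -3.8  6.7] gap 12.3 shift [-1.5 19.   1.7] turn [-0.1  -0.06  0.04]
109.1678671733726 120.25532125340594
[404.11057348 135.89056005]
```

Request:
{"name": "move_arm", "arguments": {"deltas": [{"x": -0.003,"y": 0.006,"z": 0,"rx": -0.05,"ry": -0.03,"rz": 0,"grip": 0},{"x": -0.001,"y": 0.005,"z": 0,"rx": -0.05,"ry": -0.03,"rz": 0,"grip": 0}]}}

```text
clock: 20.05
tool_pos: [531.2, 233.5, 69.9]
ee_rot: [0.704, 0.71, -0.0, -0.004]
force: [-8.2, -3.2, 8.1]
finger_gap: 11.9
```

Request:
{"name": "move_arm", "arguments": {"deltas": [{"x": 0,"y": 0.002,"z": 0,"rx": 0,"ry": 0,"rz": 0,"grip": 0}]}}

```text
clock: 20.15
tool_pos: [531.2, 233.6, 69.8]
ee_rot: [0.704, 0.71, -0.002, -0.005]
force: [-6.3, -5.8, 9.0]
finger_gap: 12.4
```

Run:
```python
from h import *
rel([544,228,68])
c=np.array([580,135.1]);p=np.array(arm.state()["tool_pos"][:2])-c; print(np.hypot(*p),np.degrees(np.arctan2(p[1],p[0])))
```

```text
t 20.15 pos [531.2 233.6  69.8] F [-6.3 -5.8  9. ] gap 12.4 shift [-5.7 12.8  1.7] turn [-0.12 -0.04  0.1 ]
109.92719313441772 116.37476939525764
```

Request:
{"name": "move_arm", "arguments": {"deltas": [{"x": -0.007,"y": 0.006,"z": 0,"rx": -0.05,"ry": -0.02,"rz": 0.05,"grip": 0},{"x": -0.004,"y": 0.006,"z": 0,"rx": -0.05,"ry": -0.02,"rz": 0.05,"grip": 0}]}}

```text
clock: 20.35
tool_pos: [534.7, 236.1, 70.1]
ee_rot: [0.704, 0.71, 0.001, -0.009]
force: [-8.7, 4.4, 3.2]
finger_gap: 11.9
```

Run:
```python
from h import *
rel([544,228,68])
c=np.array([580,135.1]);p=np.array(arm.state()["tool_pos"][:2])-c; print(np.hypot(*p),np.degrees(np.arctan2(p[1],p[0])))
```

```text
t 20.35 pos [534.7 236.1  70.1] F [-8.7  4.4  3.2] gap 11.9 shift [-8.2  9.3  1.9] turn [-0.13 -0.15  0.09]
110.69339258231366 114.17289547025088
```

The tool resists moving inward, so perhaps the real hinge is a little off my estimate. I'll fit a circle to the positions.

Run:
```python
from h import *
from scipy.optimize import least_squares
P=np.array([(479.5,126.7),(484.3,173.4),(509.1,215.4),(525,229.4),(531.2,233.5),(534.7,236.1)])
r=least_squares(lambda q:np.hypot(*(P-q).T)-100,[580,135]); c=r.x; print(c,r.fun.round(1),np.degrees(np.arctan2(*(P-c).T[::-1])).round(1))
b=shot("scene"); s=arm.state(); print(np.round(s["tool_pos"],1),np.round(s["force"],1))
crop(b,"u1",340,80,100,100,6)
```

```text
[579.01178657 145.26519132] [ 1.2 -1.2 -1.  -0.   0.4  1.1] [-169.4  163.5  134.9  122.7  118.5  116. ]
[535.  236.2  70.1] [-10.6   7.7   3.4]
```

View pics/u1.png

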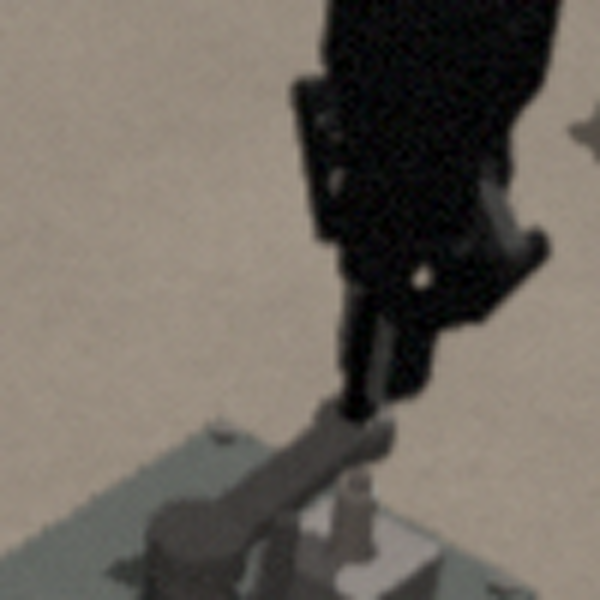

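The view shows the arm's disc almost over the cartridge. The pin base is at crop (355,415) and the gripper has slipped about 10 mm outward in +y. I'll ease the squeeze to 20 N so the pads can slide back to centre on the pin while still trapping it.

Request:
{"name": "move_arm", "arguments": {"deltas": [{"x": -0.005,"y": 0.003,"z": 0,"rx": -0.05,"ry": -0.05,"rz": 0,"grip": 0},{"x": -0.007,"y": 0.003,"z": 0,"rx": -0.05,"ry": -0.05,"rz": 0,"grip": 0}], "squeeze": 20}}

```text
clock: 20.6
tool_pos: [533.4, 235.4, 70.1]
ee_rot: [0.702, 0.713, 0.001, -0.009]
force: [-11.5, 10.7, 2.5]
finger_gap: 12.4
```

Run:
```python
from h import *
rel([544,228,68])
```

```text
t 20.6 pos [533.4 235.4  70.1] F [-11.5  10.7   2.5] gap 12.4 shift [-7.6 10.5  1.9] turn [-0.13 -0.17  0.18]
```

Request:
{"name": "move_arm", "arguments": {"deltas": [{"x": -0.012,"y": 0.005,"z": 0,"rx": 0,"ry": -0.05,"rz": 0.1,"grip": 0}]}}

```text
clock: 20.7
tool_pos: [532.2, 235.0, 70.3]
ee_rot: [0.702, 0.712, 0.002, -0.014]
force: [-19.2, 26.9, -0.0]
finger_gap: 12.1
```

Request:
{"name": "move_arm", "arguments": {"deltas": [{"x": -0.012,"y": 0.005,"z": 0,"rx": 0,"ry": -0.05,"rz": 0.1,"grip": 0}]}}

```text
clock: 20.8
tool_pos: [530.9, 235.0, 70.4]
ee_rot: [0.702, 0.712, 0.003, -0.02]
force: [-14.1, 20.8, -1.1]
finger_gap: 12.5
```

Run:
```python
from h import *
rel([544,228,68])
```

```text
t 20.8 pos [530.9 235.   70.4] F [-14.1  20.8  -1.1] gap 12.5 shift [-7.3 13.1  1.9] turn [-0.28 -0.36  0.16]
```

Friction is too strong to slide it that way. I'll open the jaws just enough (about 2–3 mm) to free the pin while it stays caged, shift -y and re-grip.

Request:
{"name": "move_arm", "arguments": {"deltas": [{"x": -0.01,"y": 0.006,"z": 0,"rx": -0.1,"ry": -0.1,"rz": 0,"grip": 0.18},{"x": -0.005,"y": 0.004,"z": 0,"rx": -0.1,"ry": -0.1,"rz": 0,"grip": 0.18},{"x": 0,"y": 0.002,"z": 0,"rx": 0,"ry": 0,"rz": 0,"grip": 0}], "squeeze": 40}}

```text
clock: 21.1
tool_pos: [533.7, 231.0, 69.5]
ee_rot: [0.698, 0.716, 0.001, -0.014]
force: [-3.0, -7.4, 5.7]
finger_gap: 12.5
```

Run:
```python
from h import *
rel([544,228,68])
c=np.array([580.8,135.1]);p=np.array(arm.state()["tool_pos"][:2])-c; print(np.hypot(*p),np.degrees(np.arctan2(p[1],p[0])))
```

```text
t 21.1 pos [533.7 231.   69.5] F [-3.  -7.4  5.7] gap 12.5 shift [-3.3 10.2  1.2] turn [-0.2  -0.24  0.29]
106.8071334284611 116.15177385457869
```

That worked: 4 mm recovered and the pin is still held. I'll do it once more.

Request:
{"name": "move_arm", "arguments": {"deltas": [{"x": -0.006,"y": 0.005,"z": 0,"rx": -0.1,"ry": -0.1,"rz": 0.1,"grip": 0.18},{"x": -0.007,"y": 0.005,"z": 0,"rx": -0.1,"ry": -0.1,"rz": 0.1,"grip": 0.18},{"x": -0.002,"y": 0.004,"z": 0,"rx": 0,"ry": 0,"rz": 0,"grip": 0}]}}

```text
clock: 21.4
tool_pos: [539.7, 225.2, 68.7]
ee_rot: [0.702, 0.713, -0.001, -0.007]
force: [-7.7, 0.1, 4.6]
finger_gap: 12.7
```

Run:
```python
from h import *
rel([544,228,68])
c=np.array([580.8,135.1]);p=np.array(arm.state()["tool_pos"][:2])-c; print(np.hypot(*p),np.degrees(np.arctan2(p[1],p[0])))
```

```text
t 21.4 pos [539.7 225.2  68.7] F [-7.7  0.1  4.6] gap 12.7 shift [2.7 4.4 0.6] turn [-0.12 -0.1   0.18]
99.09012298521618 114.52672583806559
```

Centred on the pin now (R = 99). I'll push along the tangent to the stop.

Request:
{"name": "move_arm", "arguments": {"deltas": [{"x": 0.002,"y": 0.006,"z": 0,"rx": -0.05,"ry": -0.05,"rz": 0.08,"grip": 0}], "squeeze": 50}}

```text
clock: 21.5
tool_pos: [542.7, 226.8, 68.5]
ee_rot: [0.704, 0.71, -0.004, -0.005]
force: [-14.2, -14.2, 13.9]
finger_gap: 12.2
```

Request:
{"name": "move_arm", "arguments": {"deltas": [{"x": 0.001,"y": 0.005,"z": 0,"rx": -0.05,"ry": -0.05,"rz": 0.05,"grip": 0}]}}

```text
clock: 21.6
tool_pos: [542.9, 226.3, 68.4]
ee_rot: [0.705, 0.709, -0.009, -0.003]
force: [-20.8, -10.1, 21.9]
finger_gap: 12.5
```

Request:
{"name": "move_arm", "arguments": {"deltas": [{"x": 0.001,"y": 0.005,"z": 0,"rx": 0,"ry": 0,"rz": 0,"grip": 0}]}}

```text
clock: 21.7
tool_pos: [542.2, 225.8, 68.4]
ee_rot: [0.704, 0.71, -0.015, -0.004]
force: [-20.5, -8.4, 20.4]
finger_gap: 12.7
```

Request:
{"name": "move_arm", "arguments": {"deltas": [{"x": 0.001,"y": 0.005,"z": 0,"rx": 0,"ry": 0,"rz": 0,"grip": 0}]}}

```text
clock: 21.8
tool_pos: [541.7, 225.4, 68.4]
ee_rot: [0.704, 0.71, -0.02, -0.005]
force: [-17.5, -8.0, 18.6]
finger_gap: 12.4
```

The stop is reached: about 21 N with no further travel, against a 4.8 N spring. I'll relax the tilt and leave a moderate push.

Request:
{"name": "move_arm", "arguments": {"deltas": [{"x": 0.001,"y": 0.003,"z": 0,"rx": -0.1,"ry": 0,"rz": 0,"grip": 0}]}}

```text
clock: 21.9
tool_pos: [541.1, 225.0, 68.5]
ee_rot: [0.703, 0.71, -0.021, -0.002]
force: [-9.2, -8.8, 11.8]
finger_gap: 11.9
```

Run:
```python
from h import *
b=shot("scene"); rel([542.2,227.5,68.5])
P=[542.2,228.2]; print('bar/disc pred',[proj(b,[*P,z]).round(1).tolist() for z in (132,92,80,71,63)])
g=b["image"].astype(int).max(2)
for r in range(144,172): print(r,' '.join('%3d'%v for v in g[r,384:416]))
```

```text
t 21.95 pos [541.4 225.   68.6] F [-12.1  -7.5  12.3] gap 12.2 shift [ 2.5  0.9 -0. ] turn [-0.37  0.31  0.12]
bar/disc pred [[403.6, 135.4], [401.0, 150.7], [400.2, 155.2], [399.6, 158.4], [399.1, 161.3]]
144 151 154 152 153 152 154 151 150 151 140  99  45   8  14  14  25  48  48  46  20  23   2  12  14  14  40 106 145 150 151 151 151
145 151 150 152 149 151 152 151 149 150 148 133  87  44  36  44  42  46  44  34  22  15  10  16  15  14  54 125 148 150 154 152 149
146 152 151 154 153 150 151 150 152 155 150 145 128 105 110  93  55  48  52  30   9   9  14  12   4  20  64 133 147 151 151 149 151
147 151 150 151 154 153 152 153 153 152 151 151 148 136 128  96  56  50  49  29  10  12  10  19  20  32  92 140 149 151 152 153 151
148 150 150 151 151 150 149 153 153 154 152 152 145 125 101  71  53  51  43  25  14  17  12  14  26  73 128 148 151 154 153 149 150
149 149 152 150 153 152 149 153 152 151 150 149 134 101  76  61  44  48  47  31  21  24  21  43  69 117 144 149 150 149 150 152 153
150 150 150 151 154 152 151 152 149 152 150 143 111  77  66  68  43  46  48  38  24  31  51  86 103 12
[... 2101 characters left out ...]
 120 126 134 144 146 148 149 150 153 152
167  53  52  57  58  62  73 118 142 148 145 142  93  78  76  79  75  77  80 118 139 142 135 126 117 116 122 133 143 151 150 154 151
168  46  47  48  55  54  75 132 144 146 149 130  88  78  79  79  76  74  83 127 139 142 140 139 130 122 115 117 125 134 148 152 152
169  46  48  48  50  52  78 135 143 143 141 117  84  75  81  79  76  76  85 125 140 141 139 141 142 137 133 127 118 115 132 149 149
170  52  46  46  48  48  67 106 110 110 107  98  78  77  79  77  75  78  77 112 135 142 139 143 141 141 139 138 132 125 120 124 131
171  53  49  50  49  47  66  80  87  86  85  73  74  80  76  78  76  73  72  95 128 142 142 142 143 143 143 142 141 137 111 108 112
```

The image agrees: the disc is centred at col 401, row 151 (predicted at the stop: (401,150.7)), and the cartridge body is unmoved below it. I'll give one last firm row, confirm it is stable, then hand in.

Request:
{"name": "move_arm", "arguments": {"deltas": [{"x": 0.002,"y": 0.004,"z": 0,"rx": -0.03,"ry": 0,"rz": 0,"grip": 0}]}}

```text
clock: 22.05
tool_pos: [541.5, 224.9, 68.5]
ee_rot: [0.703, 0.711, -0.025, -0.001]
force: [-15.2, -10.9, 15.8]
finger_gap: 12.6
```

Run:
```python
from h import *
for k in range(7): 
    b=shot("scene")
    if k%2==0: rel([542.2,227.5,68.5])
g=b["image"].astype(int).max(2)
for r in (150,153,156,166): print(r,' '.join('%3d'%v for v in g[r,384:416]))
t=load("top")["image"]; a=shot("top")
d=cv2.absdiff(cv2.cvtColor(a["image"],6),cv2.cvtColor(t,6))
for n,u,v in(("vial",403,228),("plug",399,206),("bottle",279,147)): print(n,a["image"][v-1:v+2,u-1:u+2].mean((0,1)).round())
arm.hand_in()
```

```text
t 22.1 pos [541.5 224.8  68.5] F [-15.1 -11.   15.6] gap 12.3 shift [ 2.7  0.8 -0.1] turn [-0.42  0.39  0.13]
t 22.2 pos [541.5 224.9  68.5] F [-14.8  -9.6  15.8] gap 12.4 shift [ 2.6  0.8 -0.1] turn [-0.42  0.38  0.13]
t 22.3 pos [541.5 224.8  68.6] F [-14.6  -9.1  15.2] gap 12.2 shift [ 2.7  0.8 -0. ] turn [-0.42  0.38  0.13]
t 22.4 pos [541.4 224.9  68.5] F [-13.5  -9.3  15.5] gap 12.5 shift [ 2.6  0.8 -0.1] turn [-0.42  0.38  0.13]
150 148 149 153 151 153 153 153 155 152 150 144 114  79  64  62  49  44  47  42  34  28  50  82 103 118 144 152 151 152 149 151 151
153 138 147 151 151 151 149 147 142 126  96  75  67  64  67  65  65  66  64  60  65  83 104 110 103  94 136 147 152 152 151 153 157
156 107 101 104  97  89  79  67  65  64  62  67  68  68  63  66  64  59  54  49  52  48  50  49  60 107 148 157 155 153 153 153 154
166  64  61  64  63  63  62  89 122 140 142 142  93  72  75  79  79  77  79 113 130 128 122 120 126 137 145 146 150 150 152 154 154
vial [191. 191. 197.]
plug [192. 192. 197.]
bottle [154. 143. 135.]
the job is handed in; nothing more can be done
```

The cartridge with the narrow neck is in the seat, fully home, and released. I then swung the nozzle arm over it to the stop and handed in at about 22.4 s while still gripping the handle.

**Last checks**
- **Cartridge:** it met the bore floor about 13.6 mm below the first rim contact (the bore is 14 mm deep). After release the neck top showed within about 1 px of where a fully home cartridge should be. Its body had not moved with the arm over it.
- **Nozzle arm:** the disc showed within about 1 px of its position at the stop. About 21 N gave no further travel, against a 4.8 N spring. The final hold was steady at about 15 to 17 N horizontally for 0.3 s.
- **Vial, plug and bottle:** none of them was handled. Before hand-in I only checked brightness at their top-view pixels; that fits the vial and plug being in place, but I did not measure their positions.

**What failed or disagreed**
- **Tool height:** the reported height was 34 mm lower than the real fingertips. The first grasp therefore closed on nothing above the cartridge. I measured the offset by touching the bare table (about 13 N) and corrected for it.
- **Seat entry:** the first insertion caught on the rim at about 28 N. I shifted about 2 mm and it went in.
- **Handle slip:** the grip slid about 10 mm along the pin during the swing. I re-centred it by opening the jaws slightly while keeping the pin caged. While I tried to slide it back first, the wrist force reached about 33 N.
- **Finger gap reading:** it read 1.5 to 2.5 mm less than the true diameters.
- **Final tilt:** the tool is tilted about 3° from the push.

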